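# Set up the juicing station at the cafe bar

### The arm

A 6-joint arm with a two-finger parallel gripper is mounted at the origin on the work surface. World frame = base frame: x ahead of the robot, y to its left, z up, the work surface at z = 0. Lengths are in mm, angles in rad, forces in N, time in s.
With the tool pointing down it reaches from about 350 to 775 mm from the base axis. Payload 7.3 kg.
Tool frame: the origin (TCP) lies on the centre line of the jaws, within the pads' length; the fingertips stand bot.tip_reach ahead of it and the grasp point (between the pads) lies 6 mm ahead of it (bot.tip_reach is the distance from the TCP to the fingertips, in mm); z points along the fingers, y is the direction in which the jaws open and shut (so a half turn about z gives the same grasp; the last joint's range is limited). The gripper opens to 92 mm and grips with 3 to 60 N. Pads are 19 mm wide; open, the fingers measure 130 mm over their backs; the gripper's body (75 mm by 190 mm) begins 47 mm behind the grasp point.
Start: joints at [0.979, 0.342, 1.524, -0, 1.275, -0.146], TCP at [226.357, 473.714, 251.741] pointing down, gripper open.
Joint ranges: [-2.53, 2.53], [-0.77, 2.02], [0.04, 2.7], [-1, 4.14], [0.28, 2.66], [-3.11, 3.11]. Speed limits (rad/s): [2.57, 2.57, 3.14, 3.14, 3.14, 3.14].

### API

Orientations are given as [roll, pitch, yaw] about the fixed x, y, z axes, in that order (R = Rz(yaw) Ry(pitch) Rx(roll)).
In Python, from plant import bot gives the robot as it stands.
- The arm moves only by the tool step_arm, never from a script. Its argument "deltas" is a list of rows, each a list of 6 numbers: the shift along the tool's x, y, z in mm, then the turn, a rotation vector about the tool's x, y, z in rad. A call has 1 to 5 rows; each row is the pose to reach, as a shift and turn from the pose commanded when the call began, along the tool's axes at that moment; what a row does not reach only later rows make up. A row lasts 1/12 s, in which the tool goes at most 41.7 mm and 7.16 degrees, less where a joint would pass 70% of its speed; a pose out of reach is approached as far as the arm can. A call with a gripper value outside its range is refused whole. "fingers" is the finger opening in mm, from 0 to 91.8, set as the call begins (left out, the last holds). The fingers move at their own pace and stop on an object; the grip force is fixed at half the most. Time passes only in rows, so rows that repeat a pose let the fingers close. It gives the time, the measured TCP pose, the force and the opening at its end, in the units of the state.
- bot.get_obs(): the state, without advancing time (a new reading comes with each control period).
- bot.capture(name): name is "scene" or "top"; returns a dict with "color" (400x640x3 uint8, red, green, blue), "fx", "fy", "cx", "cy" (pixels), "R" (3x3) and "t" (3): a world point X has camera coordinates R X + t. Camera axes: x right, y down, z forward; pixel columns grow to the right and rows downward; lengths in mm; the calibration is good to about 2 mm. A picture is of the moment at which its call begins. There is no depth.
- bot.close_job(): hands the job in, once; it reports no verdict.
Trained networks look in a picture, given as the dict that the camera call returned (one of the last four; its "shot" number tells which), for a name from the list of things; names that differ only in an ending like _2 or _b are one class to them, and where a whole thing is asked for, a point or a joint stands for the part that bears it (a point fixed in the world has none). Each returns a list of dicts, best first, with "p" (0 to 1); they miss things now and then, are a little off and sometimes report something else, mostly with a low value. They report only what shows in the picture. A call takes as long as a camera call.
- bot.boxes_of(query, picture): "rect" ([centre column, centre row, width, height] in pixels, round what is visible of it).
The state is a dict: "time": time; "joint_positions": joint angles; "dq": joint speeds; "tau": joint torques, N m; "tool_pos": TCP position; "tcp_rot": TCP orientation; "contact_force": force on the tool from outside, world axes, zero at the start; "moment": the same for the moment, N m; "grip_width": finger opening in mm.
Only numpy, scipy, OpenCV 4.12 (cv2) and the standard library are available. Lean on these libraries where they do the work, as an engineer would, in place of code of your own. Each camera call takes 0.05 s, during which the arm holds its last target. There are 200 camera calls.

### The job

Set up the juicing station. Pick up the hook and pull the accessory tray out with it by the finger hole, put the hook back on its wooden rest, then take the reamer out of the tray and tap its tapered shank down into the juicer's hub until its underside sits flush on the hub and it is left there held by friction alone. Push the tray fully shut again, and stand every cup upright on the low white shelf in one straight row along the middle of the board, close side by side; leave the bottle, jar and jug behind alone.

Things in the scene. Friction and masses are not known exactly. Their poses are not given: they have to be found in the camera images.
- hook_mid (a point): pull hook, 0.15 kg: black handle bar 120 long (x) x 16 wide (y) x 24 tall mm, a steel neck beyond its +x end, and a 12 mm round steel pin pointing straight down from the neck. This point: handle centre; x along the handle towards the pin. The pin's axis lies 75 mm ahead in x, its lower end 50 mm below this point. It lies level in its rest with the pin hanging free beyond the rest's end
- rest_seat (a point): wooden hook rest, fixed: base 120 x 64 x 12 mm with two upright forks, each 12 mm thick, 44 mm each way along x from the middle; flared cheeks leave 26 mm for the 16 mm handle and end 69 mm above the counter. Between the forks the handle is free to grasp. This point, 67 mm above the counter: where the handle's centre lies when the hook is on its rest; x along the handle
- tray_hole (a point): centre of the finger hole in the tray's pull tongue, at the upper face, 50 mm above the counter. The tongue is a level plate 8 mm thick, 60 mm wide, standing 56 mm out from the tray's front panel (172 mm wide, top 104 mm above the counter), free below; the vertical through hole is 31 mm wide, 28 mm in front of the panel. x points into the unit: the tray slides out along -x
- tray (a joint): how far the aluminium tray is pulled out of its fixed steel box-shaped unit (240 deep x 200 wide x 140 mm tall; the shut panel is flush with its open front), m: 0 shut, 0.175 at its outer stop. About 2 N of friction, damped; it stays where it is left
- reamer_mid (a point): citrus reamer, 0.2 kg: white plastic drum 48 mm wide, 34 mm tall; ribbed dome 28 mm high on it (flat top 18 mm wide, 45 mm above this point); below it a steel tapered shank 40 mm long, 22 mm thick at the drum, 16.4 mm at its end. This point: on the axis half-way up the drum, 17 mm above its underside; z up. Starts upright, shank loose in the tray's post
- tray_post (a point): centre of the top of the black tube post (40 mm outside, 26 mm inside, top 60 mm above the counter) fixed in the tray, in which the reamer is kept; 98 mm behind the finger hole. With the tray shut it is hidden inside the unit; pulled out 0.14 or more it is free from above
- juicer_socket (a point): centre of the socket's mouth on the flat top of the juicer's hub, 145 mm above the counter. Set in loosely, the reamer stands 6 to 12 mm proud; about 10 to 16 N of downward push or taps drives it on until the drum's underside rests on the hub (reamer_mid 17 mm above this point), where friction holds it. The mouth is 20 mm wide, the socket over 40 mm deep
- juicer: citrus juicer: round steel machine 164 mm wide, fixed on the counter, origin under its centre; top with a shallow black rim 100 mm high, and in its middle an upright hub 40 mm thick that carries the tapered socket
- shelf_mid (a point): centre of the upper face of a low white shelf fixed on the counter, upper face 60 mm above the counter, 340 mm long (y) and 120 mm deep (x), with a lip 10 mm high along its far (+x) edge. The cups' row runs along y, through this point
- cup1_mid (a point): plain white handleless ceramic cup, 70 mm tall, 56 mm wide at the foot, 60 mm at the rim, 4 mm wall, open at the top, 0.15 to 0.26 kg; this point is on its axis half-way up (35 mm above its foot), z up. Starts upright on the counter; two to four cups are present
- cup2_mid (a point): plain white handleless ceramic cup, 70 mm tall, 56 mm wide at the foot, 60 mm at the rim, 4 mm wall, open at the top, 0.15 to 0.26 kg; this point is on its axis half-way up (35 mm above its foot), z up. Starts upright on the counter; two to four cups are present
- cup3_mid (a point): plain white handleless ceramic cup, 70 mm tall, 56 mm wide at the foot, 60 mm at the rim, 4 mm wall, open at the top, 0.15 to 0.26 kg; this point is on its axis half-way up (35 mm above its foot), z up. Starts upright on the counter; two to four cups are present
- cup4_mid (a point): plain white handleless ceramic cup, 70 mm tall, 56 mm wide at the foot, 60 mm at the rim, 4 mm wall, open at the top, 0.15 to 0.26 kg; this point is on its axis half-way up (35 mm above its foot), z up. Starts upright on the counter; two to four cups are present
- syrup: bystander: amber bottle, 66 mm wide, 210 mm tall, origin under its foot; leave alone
- sugar: bystander: glass jar with steel lid, 84 mm wide, 110 mm tall, origin under its foot; leave alone
- pitcher: bystander: steel jug with a handle, 90 mm wide, 110 mm tall, origin under its foot; leave alone

How it is judged (in metres and radians):
On the way, in this order (a step that is already met when the one before it is completed fails the run):
1. the tray is drawn out by the hook: more than 60 mm out while the hook presses on it (value of joint tray above 0.06 m and contact force between hook and tray above 0.3 N), for 0.05 s.
2. the hook is back on its rest (distance between hook_mid and rest_seat below 0.025 m and contact force between hook and the fingers below 0.1 N), for 0.2 s.
3. the reamer's shank is home in the juicer's socket (z of reamer_mid in the frame of juicer_socket between 0.012 and 0.02 m and horizontal distance between reamer_mid and juicer_socket below 0.005 m and angle between reamer_mid's own z axis and vertical below 0.07 rad), for 0.2 s.
At the end, for the whole second after the job is handed in: reamer in the socket, within 4 degrees of upright, underside within 3 mm of the hub; tray shut within 12 mm; hook level in its rest within 25 mm of its seat; every cup upright and still on the shelf, axis within 20 mm of the middle line and under 110 mm from the next cup's axis (all of step 3 and linear speed of each of reamer, cup1, cup2, cup3, cup4 below 0.03 m/s and value of joint tray below 0.012 m and distance between hook_mid and rest_seat below 0.025 m and z of hook_mid in the frame of rest_seat between -0.006 and 0.006 m and angle between each of hook_mid, cup1_mid, cup2_mid, cup3_mid, cup4_mid's own z axis and vertical below 0.12 rad and x of cup1_mid in the frame of shelf_mid between -0.02 and 0.02 m and y of cup1_mid in the frame of shelf_mid between -0.145 and 0.145 m and z of cup1_mid in the frame of shelf_mid between 0.027 and 0.043 m and (horizontal distance between cup1_mid and cup2_mid below 0.11 m or horizontal distance between cup1_mid and cup3_mid below 0.11 m or horizontal distance between cup1_mid and cup4_mid below 0.11 m) and x of cup2_mid in the frame of shelf_mid between -0.02 and 0.02 m and y of cup2_mid in the frame of shelf_mid between -0.145 and 0.145 m and z of cup2_mid in the frame of shelf_mid between 0.027 and 0.043 m and (horizontal distance between cup2_mid and cup1_mid below 0.11 m or horizontal distance between cup2_mid and cup3_mid below 0.11 m or horizontal distance between cup2_mid and cup4_mid below 0.11 m) and x of cup3_mid in the frame of shelf_mid between -0.02 and 0.02 m and y of cup3_mid in the frame of shelf_mid between -0.145 and 0.145 m and z of cup3_mid in the frame of shelf_mid between 0.027 and 0.043 m and (horizontal distance between cup3_mid and cup1_mid below 0.11 m or horizontal distance between cup3_mid and cup2_mid below 0.11 m or horizontal distance between cup3_mid and cup4_mid below 0.11 m) and x of cup4_mid in the frame of shelf_mid between -0.02 and 0.02 m and y of cup4_mid in the frame of shelf_mid between -0.145 and 0.145 m and z of cup4_mid in the frame of shelf_mid between 0.027 and 0.043 m and (horizontal distance between cup4_mid and cup1_mid below 0.11 m or horizontal distance between cup4_mid and cup2_mid below 0.11 m or horizontal distance between cup4_mid and cup3_mid below 0.11 m)); the robot touches nothing.
It fails at once if a bystander is disturbed (moved by more than 30 mm) (distance of any of syrup, sugar, pitcher from where it was at the start of the episode above 0.03 m).
Of cup1, cup2, cup3, cup4 only 2 to 4 are there at a start; the rules pass over those that are not, and their reading is None.
At some moment in a run one of cup1, cup2, cup3, cup4 may be knocked a few centimetres aside while the robot is not near it.
It also fails if it takes over 210 s, if anything falls off the work surface, if the arm or the gripper's body presses on something with over 40 N, if the wrist force passes 120 N, or if a joint passes its speed limit or range.

## Working session

There is one attempt and no reset: what is moved stays moved. The work goes in short steps, Python scripts to look and compute and a tool call to move; the robot and the scene stay as the last step left them, time stands still between calls to the robot, and variables do not carry over. Pictures are saved under pics/ and viewed, about 12 in all and at most 16, crops included, and the job is handed in when it is done.

Besides the shell and the picture viewer there is one more tool, called after "Call:" by a JSON object that holds its "op" and its "data". step_arm: Moves the arm, as the interface text tells. Its arguments: {"type":"object","properties":{"deltas":{"type":"array"},"fingers":{"type":"number"}},"required":["deltas"]}

```bash
ls; mkdir -p pics
cat > h.py <<'E'
import numpy as np,cv2
from plant import bot
from scipy.spatial.transform import Rotation as Ro
def P(c,X):
    q=c["R"]@np.array(X,float)+np.array(c["t"]); return np.array([c["fx"]*q[0]/q[2]+c["cx"],c["fy"]*q[1]/q[2]+c["cy"]])
def U(c,uv,z):
    R=np.array(c["R"]);t=np.array(c["t"]);o=-R.T@t
    d=R.T@np.array([(uv[0]-c["cx"])/c["fx"],(uv[1]-c["cy"])/c["fy"],1]); return o+d*(z-o[2])/d[2]
def save(c,n,crop=None,s=1):
    im=c["color"][:,:,::-1]
    if crop: x0,y0,x1,y1=crop; im=im[y0:y1,x0:x1]
    cv2.imwrite("pics/"+n,cv2.resize(im,None,fx=s,fy=s,interpolation=cv2.INTER_CUBIC))
def st():
    o=bot.get_obs(); print("t",o["time"],"pos",np.round(o["tool_pos"],1),"rot",np.round(o["tcp_rot"],3),"q",np.round(o["joint_positions"],2),"F",np.round(o["contact_force"],1),"g",o["grip_width"]); return o
def to(X,yaw=None):
    "delta in tool axes to world TCP X, tool-down with tool-y axis yaw"
    o=bot.get_obs(); R=Ro.from_euler("xyz",o["tcp_rot"]).as_matrix()
    d=R.T@(np.array(X)-o["tool_pos"])
    print("delta",np.round(d,1),"toolx",np.round(R[:,0],2),"tooly",np.round(R[:,1],2))
    if yaw is not None:
        T=Ro.from_euler("xyz",[np.pi,0,yaw]).as_matrix(); print("rot",np.round(Ro.from_matrix(R.T@T).as_rotvec(),3))
E
python3 - <<'E'
from h import *
st();print(bot.tip_reach)
for n in("scene","top"):
    c=bot.capture(n);save(c,n+"0.png");print(n,c["fx"],c["cx"],c["cy"],np.round(-np.array(c["R"]).T@c["t"]),np.round(c["R"],2).tolist())
    for q in ["hook_mid","tray_hole","reamer_mid","juicer","cup1_mid","syrup","sugar","pitcher","tray","rest_seat","shelf_mid","juicer_socket"]:
        try: print(q,[(round(b["p"],2),np.round(b["rect"]).tolist()) for b in bot.boxes_of(q,c)][:6])
        except Exception as e: print(q,e)
E
```

```text
pics
t 0.0 pos [226.1 473.4 251. ] rot [-3.14  -0.     2.696] q [ 0.98  0.34  1.53  0.    1.28 -0.15] F [ 0.6 -0.6 -0.2] g 91.82194799246848
25.0
scene 382.6597516807598 316.68284669883315 196.40068909724224 [1545.  -16.  696.] [[-0.02, 1.0, 0.02], [0.53, 0.03, -0.85], [-0.85, -0.01, -0.53]]
hook_mid [(0.45, [373.0, 181.0, 12.0, 22.0]), (0.16, [370.0, 191.0, 27.0, 30.0])]
tray_hole []
reamer_mid []
juicer [(0.64, [439.0, 200.0, 57.0, 58.0])]
cup1_mid [(0.66, [335.0, 195.0, 21.0, 13.0]), (0.43, [437.0, 201.0, 61.0, 54.0])]
syrup [(0.98, [369.0, 233.0, 33.0, 73.0])]
sugar [(0.64, [414.0, 234.0, 37.0, 49.0])]
pitcher [(0.8, [295.0, 250.0, 43.0, 59.0])]
tray []
rest_seat []
shelf_mid [(0.97, [335.0, 223.0, 123.0, 36.0]), (0.7, [301.0, 188.0, 15.0, 28.0]), (0.34, [334.0, 197.0, 20.0, 7.0])]
juicer_socket [(0.67, [438.0, 200.0, 61.0, 55.0])]
top 392.6907493812941 317.0939381550364 199.11026834803042 [ 392.  -48. 1326.] [[-0.02, -1.0, -0.02], [-0.98, 0.03, -0.17], [0.17, 0.02, -0.98]]
hook_mid [(0.53, [262.0, 248.0, 10.0, 42.0])]
tray_hole [(0.73, [431.0, 207.0, 58.0, 39.0]), (0.18, [332.0, 149.0, 32.0, 36.0])]
reamer_mid []
juicer [(0.98, [204.0, 233.0, 56.0, 50.0])]
cup1_mid [(0.8, [303.0, 229.0, 15.0, 17.0]), (0.67, [347.0, 232.0, 15.0, 22.0])]
syrup [(0.7, [272.0, 159.0, 27.0, 33.0])]
sugar [(0.68, [235.0, 181.0, 31.0, 32.0])]
pitcher [(0.77, [332.0, 150.0, 30.0, 34.0])]
tray [(0.78, [431.0, 210.0, 51.0, 33.0])]
rest_seat [(0.69, [270.0, 256.0, 27.0, 41.0]), (0.46, [331.0, 150.0, 32.0, 34.0])]
shelf_mid [(0.62, [304.0, 196.0, 103.0, 53.0]), (0.55, [430.0, 209.0, 55.0, 36.0])]
juicer_socket [(0.94, [202.0, 232.0, 56.0, 52.0])]
```

Run:
```python
from h import *
c=bot.capture("top");save(c,"t1.png",(160,120,500,330),2.35)
c=bot.capture("scene");save(c,"s1.png",(180,130,500,300),2.5)
```

```text
(no output)
```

View pics/t1.png

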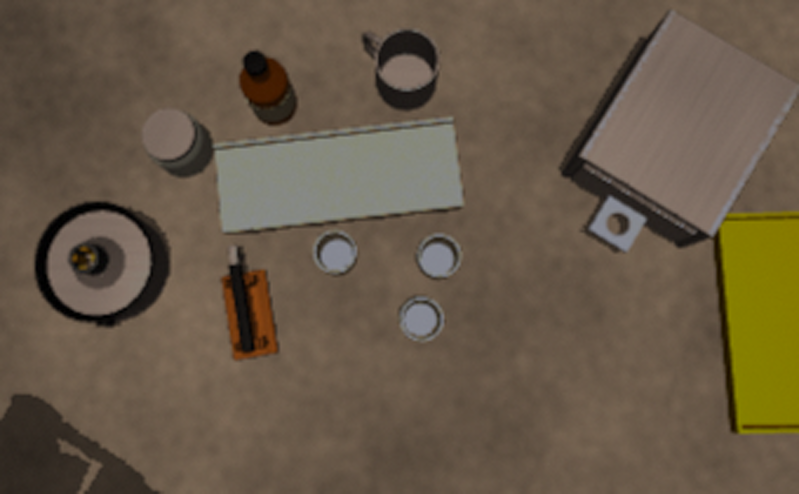

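View pics/s1.png

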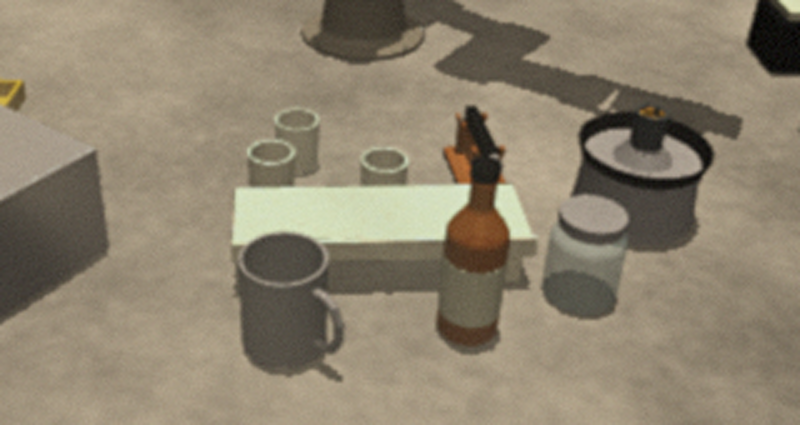

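The top view shows the hook handle running from (237,262) to (248,352) in the crop, with the pin towards +x. The tray's finger hole is at (618,222), the hub mouth at (88,259), and three cup rims at (336,253), (438,256) and (421,319). The shelf is in the middle. The scene view confirms three cups, plus the bottle, jar and jug behind the shelf.

Run:
```python
from h import *
c=bot.capture("top")
def T(n,u,v,z): 
    p=U(c,(160+u/2.35,120+v/2.35),z);print(n,np.round(p,1), "r",round(np.hypot(p[0],p[1])));return p
def ang(a,b): print("   ang",round(float(np.arctan2((b-a)[1],(b-a)[0])),3),"len",round(float(np.linalg.norm(b-a))))
a=T("hrear",248,352,79);b=T("hfront",237,262,79);ang(a,b);print((a+b)/2)
T("hole",618,222,50)
k=[T("unit",*q,140) for q in((670,10),(798,90),(712,237),(583,155))]
ang(k[3],k[0]);ang(k[2],k[1]);ang(k[2],k[3]);
for q in((336,253),(438,256),(421,319)):T("cup",*q,70)
T("hub",88,259,145);T("juicer",98,262,100)
s=[T("shelf",224,232,60),T("shelf",463,208,60),T("lip",453,119,70),T("lip",215,146,70)]
ang(s[1],s[0]);ang(s[1],s[2]);ang(s[0],s[3])
for q,z in(((170,135),110),((257,62),210),((407,60),110)):T("byst",*q,z)
```

```text
hrear [392.7 144.6  79. ] r 418
hfront [513.3 159.4  79. ] r 537
   ang 0.122 len 122
[452.97615139 151.97530186  79.        ]
hole [ 557.6 -365.4   50. ] r 667
unit [ 829.9 -432.5  140. ] r 936
unit [ 714.  -590.4  140. ] r 926
unit [ 523.2 -461.3  140. ] r 698
unit [ 635.2 -303.9  140. ] r 704
   ang -0.584 len 233
   ang -0.595 len 230
   ang 0.952 len 193
cup [522.9  25.2  70. ] r 523
cup [ 515.1 -113.8   70. ] r 527
cup [430.8 -87.8  70. ] r 440
hub [515.9 341.6 145. ] r 619
juicer [516.2 342.8 100. ] r 620
shelf [557.3 180.7  60. ] r 586
shelf [ 581.7 -151.3   60. ] r 601
lip [ 706.2 -141.8   70. ] r 720
lip [677.5 191.9  70. ] r 704
   ang 1.644 len 333
   ang 0.076 len 125
   ang 0.093 len 121
byst [685.5 245.7 110. ] r 728
byst [752.6 112.4 210. ] r 761
byst [781.2 -79.3 110. ] r 785
```

```bash
cat >> h.py <<'E'
def plan(wps):
    "wps: (x,y,z,yaw) list; prints per-leg delta in the tool frame at that leg's start, and rows needed"
    o=bot.get_obs(); p=np.array(o["tool_pos"]); R=Ro.from_euler("xyz",o["tcp_rot"]).as_matrix()
    for x,y,z,w in wps:
        T=Ro.from_euler("xyz",[np.pi,0,w]).as_matrix(); d=R.T@(np.array([x,y,z])-p); r=Ro.from_matrix(R.T@T).as_rotvec()
        print(np.round(d,1).tolist()+np.round(r,3).tolist(),"rows",round(max(np.linalg.norm(d)/41.7,np.linalg.norm(r)/.125),1))
        p=np.array([x,y,z]);R=T
E
python3 - <<'E'
from h import *
plan([(453,152,180,3.264),(453,152,73,3.264)])
E
```

```text
[-343.2, -192.6, 71.7, 0.0, 0.0, -0.568] rows 9.6
[0.0, -0.0, 107.0, 0.0, 0.0, 0.0] rows 2.6
```

Call:
{"op": "step_arm", "data": {"deltas": [[-172,-96,36,0,0,0],[-172,-96,36,0,0,0],[-172,-96,36,0,0,0],[-172,-96,36,0,0,0],[-172,-96,36,0,0,0]], "fingers": 60}}

```text
time: 1.87
tool_pos: [341.1, 310.8, 215.4]
tcp_rot: [-3.141, 0.0, 2.696]
contact_force: [0.4, 0.5, 0.1]
grip_width: 63.7
```

Call:
{"op": "step_arm", "data": {"deltas": [[-171,-96.6,36,0,0,-0.568],[-171,-96.6,36,0,0,-0.568],[-171,-96.6,36,0,0,-0.568],[-171,-96.6,36,0,0,-0.568],[-171,-96.6,36,0,0,-0.568]]}}

```text
time: 2.28
tool_pos: [442.8, 166.6, 183.2]
tcp_rot: [3.141, 0.001, -3.042]
contact_force: [0.8, 0.4, -0.5]
grip_width: 60.0
```

Run:
```python
from h import *
st();plan([(453,152,180,3.264),(453,152,73,3.264)])
c=bot.capture("scene");save(c,"s2.png",(320,100,480,220),5)
```

```text
t 2.2833 pos [442.8 166.6 183.2] rot [ 3.141e+00  1.000e-03 -3.042e+00] q [ 0.2   0.32  1.77  0.    1.06 -1.47] F [ 0.8  0.4 -0.5] g 59.99396942106333
[-8.7, -15.6, 3.2, 0.0, 0.001, -0.023] rows 0.4
[0.0, -0.0, 107.0, 0.0, 0.0, 0.0] rows 2.6
```

Call:
{"op": "step_arm", "data": {"deltas": [[0,0,0,0,0,0],[0,0,0,0,0,0]]}}

```text
time: 2.5
tool_pos: [442.0, 167.8, 183.2]
tcp_rot: [3.141, -0.001, -3.051]
contact_force: [0.3, 1.0, 0.6]
grip_width: 60.0
```

View pics/s2.png

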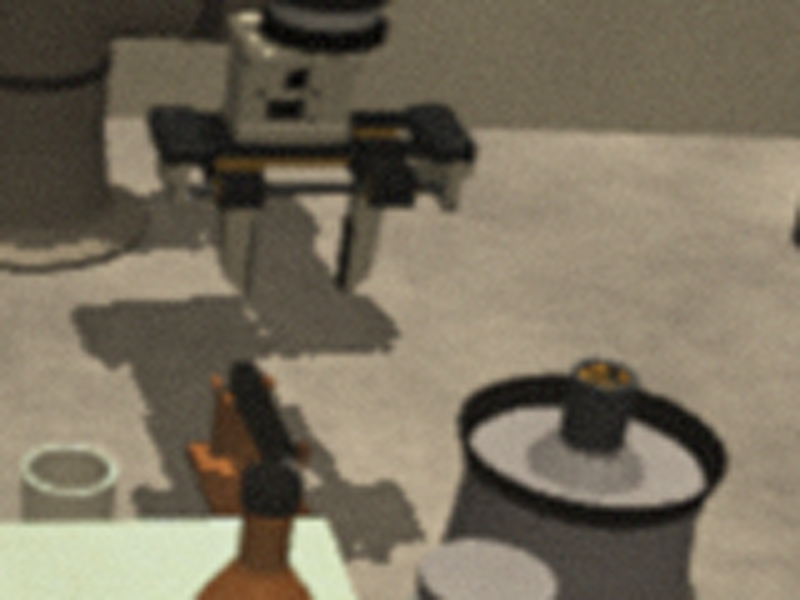

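The gripper stands above and just behind the hook, whose rear end is at about (243,372) in the crop. The bottle cap hides its front end.

Run:
```python
from h import *
c=bot.capture("scene")
print((P(c,[392.7,144.6,79])-[320,100])*5,(P(c,[515,341.5,145])-[320,100])*5,(P(c,[523,25,70])-[320,100])*5)
plan([(453,152,180,3.264),(453,152,73,3.264)])
```

```text
[237.32298487 352.97789611] [589.52624797 363.78936282] [ 63.2698684  458.49946108]
[-9.8, -17.5, 3.4, 0.0, -0.0, -0.03] rows 0.5
[0.0, -0.0, 107.0, 0.0, 0.0, 0.0] rows 2.6
```

Call:
{"op": "step_arm", "data": {"deltas": [[-10.5,-17.5,0,0,0,-0.03],[-10.5,-17.5,0,0,0,-0.03],[-10.5,-17.5,40,0,0,-0.03],[-10.5,-17.5,70,0,0,-0.03],[-10.5,-17.5,70,0,0,-0.03]]}}

```text
time: 2.97
tool_pos: [450.1, 152.5, 109.2]
tcp_rot: [-3.142, -0.009, -3.018]
contact_force: [-1.7, -1.2, -0.5]
grip_width: 59.5
```

Run:
```python
from h import *
st();plan([(454,152.5,73,3.264)])
for n,cr in(("scene",(320,100,480,220)),("top",(190,190,350,310))):
    c=bot.capture(n);im=cv2.resize(c["color"][cr[1]:cr[3],cr[0]:cr[2],::-1],None,fx=2.5,fy=2.5,interpolation=cv2.INTER_CUBIC)
    cv2.imwrite("pics/a_%s.png"%n,im)
a=np.hstack([cv2.imread("pics/a_scene.png"),cv2.imread("pics/a_top.png")]);cv2.imwrite("pics/c3.png",a)
```

```text
t 2.9667 pos [450.1 152.5 109.2] rot [-3.142 -0.009 -3.018] q [ 0.16  0.43  1.84  0.    0.88 -1.53] F [-1.7 -1.2 -0.5] g 59.54968512052667
[-4.2, -0.4, 36.2, -0.0, -0.009, 0.002] rows 0.9
```

View pics/c3.png

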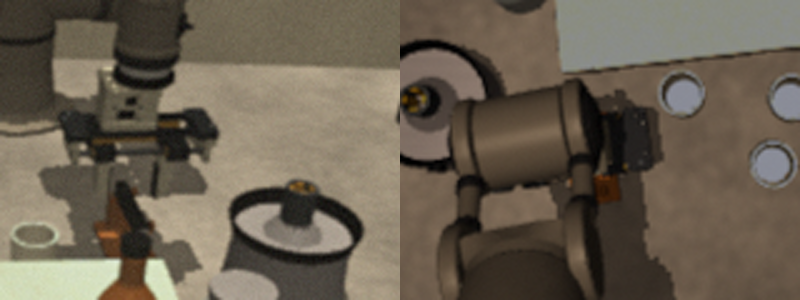

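The open jaws straddle the handle in the scene view: fingers at x≈100 and 155, handle at x≈123. I'll go down and grip.

Call:
{"op": "step_arm", "data": {"deltas": [[-4,0,36,0,-0.009,0],[-4,0,36,0,-0.009,0],[-4,0,36,0,-0.009,0]]}}

```text
time: 3.32
tool_pos: [457.7, 152.7, 78.2]
tcp_rot: [3.141, 0.008, -3.017]
contact_force: [-0.3, 0.5, 0.7]
grip_width: 60.2
```

Call:
{"op": "step_arm", "data": {"deltas": [[0,0,0,0,0,0],[0,0,0,0,0,0],[0,0,0,0,0,0],[0,0,0,0,0,0],[0,0,0,0,0,0]], "fingers": 0}}

```text
time: 3.73
tool_pos: [458.3, 152.3, 78.1]
tcp_rot: [3.141, 0.01, -3.018]
contact_force: [0.0, -0.3, 0.1]
grip_width: 31.1
```

Call:
{"op": "step_arm", "data": {"deltas": [[0,0,0,0,0,0],[0,0,0,0,0,0],[0,0,0,0,0,0]]}}

```text
time: 3.98
tool_pos: [458.2, 152.6, 77.5]
tcp_rot: [3.141, 0.01, -3.018]
contact_force: [-0.5, 2.8, 2.2]
grip_width: 15.8
```

Call:
{"op": "step_arm", "data": {"deltas": [[0,0,-30,0,0,0],[0,0,-60,0,0,0],[0,0,-92,0,0,0],[0,0,-92,0,0,0]]}}

```text
time: 4.32
tool_pos: [459.9, 152.5, 174.4]
tcp_rot: [3.141, 0.018, -3.017]
contact_force: [2.0, 1.0, -1.3]
grip_width: 15.7
```

Run:
```python
from h import *
st();plan([(472,-10,170,3.02),(486,-170,170,2.78),(498.7,-324.5,170,2.552)])
```

```text
t 4.3167 pos [459.9 152.5 174.4] rot [ 3.141  0.018 -3.017] q [ 0.16  0.34  1.76 -0.    1.02 -1.53] F [ 2.   1.  -1.3] g 15.685915588344121
[8.2, -162.8, 4.2, 0.002, 0.018, 0.246] rows 3.9
[-33.3, -157.1, -0.0, 0.0, -0.0, 0.24] rows 3.9
[-66.5, -140.0, -0.0, 0.0, -0.0, 0.228] rows 3.7
```

Call:
{"op": "step_arm", "data": {"deltas": [[8,-163,4,0,0.018,0.246],[8,-163,4,0,0.018,0.246],[8,-163,4,0,0.018,0.246],[8,-163,4,0,0.018,0.246],[8,-163,4,0,0.018,0.246]]}}

```text
time: 4.73
tool_pos: [469.8, -16.4, 164.4]
tcp_rot: [-3.139, -0.009, 3.014]
contact_force: [1.5, 0.5, -1.8]
grip_width: 15.8
```

Call:
{"op": "step_arm", "data": {"deltas": [[-33,-157,0,0,0,0.24],[-33,-157,0,0,0,0.24],[-33,-157,0,0,0,0.24],[-33,-157,0,0,0,0.24],[-33,-157,0,0,0,0.24]]}}

```text
time: 5.15
tool_pos: [483.6, -176.0, 164.2]
tcp_rot: [-3.137, -0.007, 2.775]
contact_force: [0.1, 0.2, -1.3]
grip_width: 15.8
```

Call:
{"op": "step_arm", "data": {"deltas": [[-66,-140,0,0,0,0.228],[-66,-140,0,0,0,0.228],[-66,-140,0,0,0,0.228],[-66,-140,0,0,0,0.228],[-66,-140,0,0,0,0.228]]}}

```text
time: 5.57
tool_pos: [495.2, -329.6, 163.4]
tcp_rot: [-3.136, -0.007, 2.548]
contact_force: [-0.9, 0.9, -0.8]
grip_width: 15.7
```

Run:
```python
from h import *
st();plan([(498.7,-324.5,170,2.552)])
for n,cr in(("scene",(140,110,300,230)),("top",(380,150,540,270))):
    c=bot.capture(n);im=cv2.resize(c["color"][cr[1]:cr[3],cr[0]:cr[2],::-1],None,fx=2.5,fy=2.5,interpolation=cv2.INTER_CUBIC)
    cv2.imwrite("pics/a_%s.png"%n,im)
    for X in([558.5,-364.5,50],[558.5,-364.5,112],[498.7,-324.5,164]): print(n,((P(c,X)-cr[:2]+.5)*2.5-.5).round())
a=np.hstack([cv2.imread("pics/a_scene.png"),cv2.imread("pics/a_top.png")]);cv2.imwrite("pics/c4.png",a)
```

```text
t 5.5667 pos [ 495.2 -329.6  163.4] rot [-3.136 -0.007  2.548] q [-0.71  0.55  1.44 -0.01  1.15 -1.69] F [-0.9  0.9 -0.8] g 15.667606160241744
[-0.0, 6.2, -6.6, -0.006, -0.007, -0.004] rows 0.2
scene [167. 223.]
scene [160. 180.]
scene [200. 120.]
top [107. 161.]
top [119. 154.]
top [100. 199.]
```

View pics/c4.png

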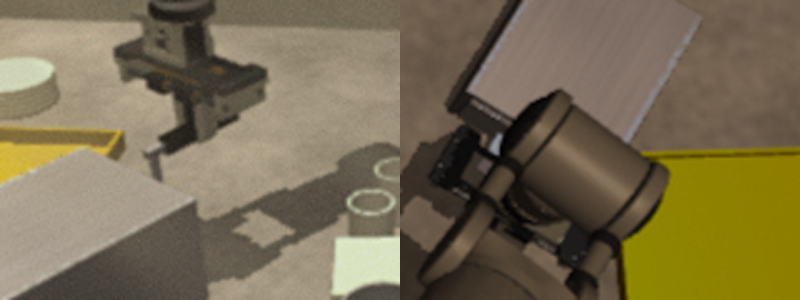

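The scene view shows the pin (tip near (157,180) in the crop) about where predicted, over the tongue behind the unit's top edge. I'll correct by the small offset and go down.

Run:
```python
from h import *
st();plan([(497.9,-325.2,130,2.547),(497.9,-325.2,90,2.547)])
```

```text
t 5.6667 pos [ 494.8 -324.6  163.2] rot [-3.138 -0.011  2.55 ] q [-0.71  0.55  1.45 -0.01  1.16 -1.68] F [-0.4  0.3 -1.8] g 15.589248481758078
[-3.2, 1.4, 33.2, -0.003, -0.011, 0.003] rows 0.8
[0.0, -0.0, 40.0, 0.0, 0.0, 0.0] rows 1.0
```

Call:
{"op": "step_arm", "data": {"deltas": [[-3.2,1.4,33,0,-0.01,0],[-3.2,1.4,33,0,-0.01,0],[-3.2,1.4,33,0,-0.01,0]]}}

```text
time: 5.92
tool_pos: [497.5, -322.7, 130.1]
tcp_rot: [-3.138, -0.004, 2.553]
contact_force: [-1.1, -0.5, -1.2]
grip_width: 15.8
```

Call:
{"op": "step_arm", "data": {"deltas": [[0,0,10,0,0,0],[0,0,20,0,0,0],[0,0,28,0,0,0],[0,0,28,0,0,0]]}}

```text
time: 6.25
tool_pos: [497.7, -324.6, 101.8]
tcp_rot: [-3.138, -0.001, 2.552]
contact_force: [-0.2, -0.4, -1.9]
grip_width: 16.0
```

Call:
{"op": "step_arm", "data": {"deltas": [[0,0,6,0,0,0],[0,0,12,0,0,0],[0,0,12,0,0,0]]}}

```text
time: 6.5
tool_pos: [497.9, -325.2, 90.4]
tcp_rot: [-3.138, 0.0, 2.552]
contact_force: [-0.1, 0.7, -1.8]
grip_width: 15.8
```

Call:
{"op": "step_arm", "data": {"deltas": [[10,0,0,0,0,0],[20,0,0,0,0,0],[30,0,0,0,0,0],[40,0,0,0,0,0],[40,0,0,0,0,0]]}}

```text
time: 6.92
tool_pos: [464.1, -302.4, 91.6]
tcp_rot: [-3.138, 0.001, 2.552]
contact_force: [0.8, 0.3, -1.8]
grip_width: 15.9
```

Call:
{"op": "step_arm", "data": {"deltas": [[12,0,0,0,0,0],[24,0,0,0,0,0],[36,0,0,0,0,0],[48,0,0,0,0,0],[60,0,0,0,0,0]]}}

```text
time: 7.33
tool_pos: [416.4, -270.7, 92.1]
tcp_rot: [-3.138, 0.006, 2.552]
contact_force: [3.2, -1.1, -0.8]
grip_width: 16.0
```

Call:
{"op": "step_arm", "data": {"deltas": [[12,0,0,0,0,0],[24,0,0,0,0,0],[36,0,0,0,0,0],[48,0,0,0,0,0],[60,0,0,0,0,0]]}}

```text
time: 7.75
tool_pos: [366.6, -237.4, 92.0]
tcp_rot: [-3.137, 0.006, 2.552]
contact_force: [2.6, -0.4, -0.9]
grip_width: 15.8
```

Run:
```python
from h import *
st()
c=bot.capture("scene")
cr=(140,110,340,260)
save(c,"s5.png",cr,3.5)
```

```text
t 7.75 pos [ 366.6 -237.4   92. ] rot [-3.137  0.006  2.552] q [-0.75  0.4   1.97 -0.    0.77 -1.73] F [ 2.6 -0.4 -0.9] g 15.751965750157161
```

View pics/s5.png

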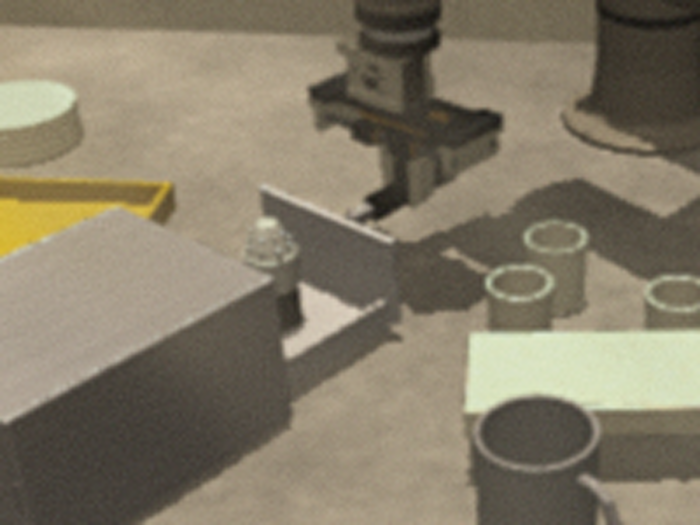

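The tray is out: the reamer shows upright at about (268,255) in the crop, in front of the unit's face. I'll pull a little more, relax, then lift out.

Call:
{"op": "step_arm", "data": {"deltas": [[8,0,0,0,0,0],[16,0,0,0,0,0],[16,0,0,0,0,0],[16,0,0,0,0,0]]}}

```text
time: 8.13
tool_pos: [351.9, -227.4, 91.2]
tcp_rot: [-3.138, 0.001, 2.552]
contact_force: [1.2, 0.2, -1.5]
grip_width: 16.0
```

Call:
{"op": "step_arm", "data": {"deltas": [[-7,0,0,0,0,0],[-7,0,0,0,0,0],[-7,0,-30,0,0,0],[-7,0,-70,0,0,0],[-7,0,-85,0,0,0]]}}

```text
time: 8.55
tool_pos: [359.6, -232.4, 179.9]
tcp_rot: [-3.137, 0.007, 2.552]
contact_force: [1.8, -0.8, -0.9]
grip_width: 15.7
```

Run:
```python
from h import *
st();plan([(390,-120,170,2.83),(440,20,170,3.05),(458.2,152.6,170,3.265),(458.2,152.6,90,3.265)])
```

```text
t 8.55 pos [ 359.6 -232.4  179.9] rot [-3.137  0.007  2.552] q [-0.75  0.24  1.89 -0.    1.   -1.73] F [ 1.8 -0.8 -0.9] g 15.746389922786538
[37.3, 110.4, 9.1, -0.006, 0.006, -0.278] rows 2.8
[-4.7, 148.6, 0.0, -0.0, 0.0, -0.22] rows 3.6
[-6.0, 133.7, 0.0, 0.0, 0.0, -0.215] rows 3.2
[0.0, -0.0, 80.0, 0.0, 0.0, 0.0] rows 1.9
```

Call:
{"op": "step_arm", "data": {"deltas": [[37,110,9,0,0,-0.278],[37,110,9,0,0,-0.278],[37,110,9,0,0,-0.278],[37,110,9,0,0,-0.278]]}}

```text
time: 8.88
tool_pos: [388.8, -114.6, 166.3]
tcp_rot: [-3.139, -0.001, 2.835]
contact_force: [-1.8, -0.5, -1.7]
grip_width: 16.0
```

Call:
{"op": "step_arm", "data": {"deltas": [[-5,149,0,0,0,-0.22],[-5,149,0,0,0,-0.22],[-5,149,0,0,0,-0.22],[-5,149,0,0,0,-0.22]]}}

```text
time: 9.22
tool_pos: [440.1, 23.9, 166.2]
tcp_rot: [-3.138, 0.0, 3.051]
contact_force: [-0.3, -0.1, -1.4]
grip_width: 15.8
```

Call:
{"op": "step_arm", "data": {"deltas": [[-6,134,0,0,0,-0.215],[-6,134,0,0,0,-0.215],[-6,134,0,0,0,-0.215],[-6,134,0,0,0,-0.215],[-6,134,0,0,0,-0.215]]}}

```text
time: 9.63
tool_pos: [457.6, 156.5, 165.2]
tcp_rot: [-3.138, -0.001, -3.014]
contact_force: [-0.5, -1.2, -1.0]
grip_width: 15.6
```

Run:
```python
from h import *
import time
bot.capture("top");bot.capture("top")
st();plan([(458.2,152.6,120,3.265),(458.2,152.6,79,3.265)])
```

```text
t 9.7333 pos [457.1 153.6 165.1] rot [-3.137e+00 -2.000e-03 -3.018e+00] q [ 0.17  0.36  1.76 -0.01  1.02 -1.52] F [-0.8 -0.7 -1.1] g 15.854880749960062
[-1.0, -0.9, 45.1, -0.005, -0.002, 0.001] rows 1.1
[0.0, -0.0, 41.0, 0.0, 0.0, 0.0] rows 1.0
```

Call:
{"op": "step_arm", "data": {"deltas": [[-1,-1,30,0,0,0],[-1,-1,45,0,0,0],[-1,-1,60,0,0,0],[-1,-1,75,0,0,0],[-1,-1,87,0,0,0]]}}

```text
time: 10.15
tool_pos: [458.4, 151.7, 78.1]
tcp_rot: [-3.139, -0.001, -3.022]
contact_force: [-2.6, 18.8, 24.8]
grip_width: 15.7
```

Call:
{"op": "step_arm", "data": {"deltas": [[0,0,0,0,0,0],[0,0,0,0,0,0]]}}

```text
time: 10.32
tool_pos: [458.3, 152.1, 78.1]
tcp_rot: [-3.139, -0.002, -3.021]
contact_force: [-0.3, 7.9, -3.0]
grip_width: 15.5
```

Call:
{"op": "step_arm", "data": {"deltas": [[0,0,0,0,0,0],[0,0,0,0,0,0],[0,0,0,0,0,0],[0,0,0,0,0,0]], "fingers": 60}}

```text
time: 10.65
tool_pos: [458.6, 151.8, 78.8]
tcp_rot: [-3.137, -0.001, -3.02]
contact_force: [0.2, 0.4, -0.7]
grip_width: 38.4
```

Call:
{"op": "step_arm", "data": {"deltas": [[0,0,0,0,0,0],[0,0,-20,0,0,0],[0,0,-60,0,0,0],[0,0,-100,0,0,0],[0,0,-130,0,0,0]]}}

```text
time: 11.07
tool_pos: [458.8, 153.2, 211.4]
tcp_rot: [-3.137, 0.001, -3.019]
contact_force: [1.3, -0.1, 0.0]
grip_width: 60.1
```

Call:
{"op": "step_arm", "data": {"deltas": [[0,-120,0,0,0,0],[0,-120,0,0,0,0],[0,-120,0,0,0,0],[0,-120,0,0,0,0]]}}

```text
time: 11.4
tool_pos: [473.9, 28.9, 209.5]
tcp_rot: [-3.135, 0.0, -3.023]
contact_force: [1.1, 0.3, -0.4]
grip_width: 59.8
```

Run:
```python
from h import *
st()
c=bot.capture("scene");a=c["color"][120:270,180:400,::-1];c2=bot.capture("top");b=c2["color"][150:300,200:480,::-1]
f=lambda x,s:cv2.resize(x,None,fx=s,fy=s,interpolation=cv2.INTER_CUBIC)
A=f(a,400/220*1);B=f(b,2.85)
cv2.imwrite("pics/s6.png",f(c["color"][140:200,340:470,::-1],3)); cv2.imwrite("pics/t6.png",B)
for n,k in(("scene",c),("top",c2)):
  for q in("hook_mid","cup1_mid","reamer_mid","tray_hole"):print(n,q,[(round(b["p"],2),np.round(b["rect"],1).tolist()) for b in bot.boxes_of(q,k)])
m=np.zeros((180+428,798,3),np.uint8);s=cv2.imread("pics/s6.png");m[:180,:390]=s;m[180:608,:798]=B[:428,:798];cv2.imwrite("pics/m6.png",m[:600])
```

```text
t 11.4 pos [473.9  28.9 209.5] rot [-3.135  0.    -3.023] q [-0.1   0.29  1.72 -0.01  1.13 -1.78] F [ 1.1  0.3 -0.4] g 59.793027960658314
scene hook_mid []
scene cup1_mid [(0.66, [332.2, 195.9, 20.1, 9.8])]
scene reamer_mid [(0.64, [222.8, 181.7, 18.5, 23.4])]
scene tray_hole [(0.56, [233.8, 191.1, 46.6, 57.9]), (0.34, [413.1, 232.1, 36.5, 46.9]), (0.31, [437.5, 200.7, 63.3, 54.7])]
top hook_mid []
top cup1_mid [(0.43, [414.6, 231.3, 80.4, 80.6])]
top reamer_mid [(0.7, [414.9, 230.9, 17.8, 14.3])]
top tray_hole [(0.8, [414.4, 230.9, 75.2, 80.1])]
```

View pics/m6.png

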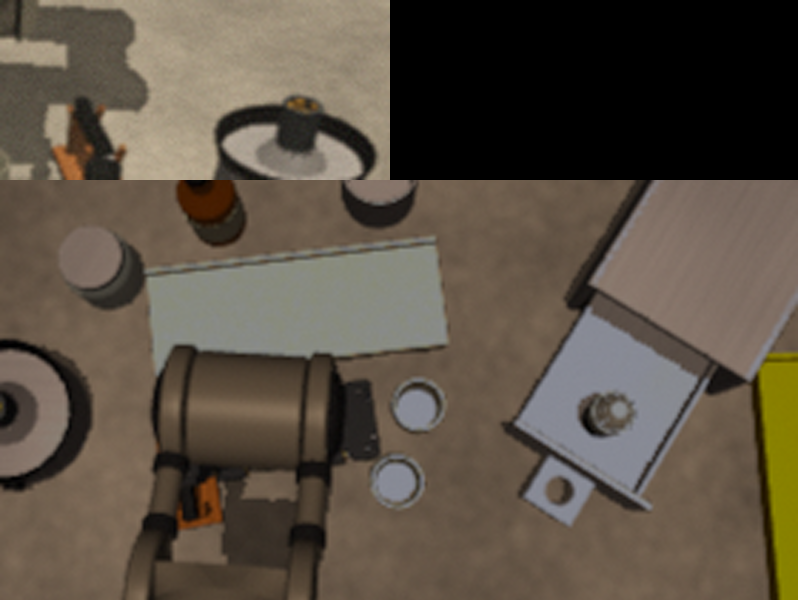

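The hook is back in its rest, looking the same as at the start. The tray is open with the reamer's dome top at (620,408) and the finger hole at (559,490).

Run:
```python
from h import *
c=bot.capture("top");s=bot.capture("scene")
def T(u,v,z): return U(c,(200+(u+.5)/2.85-.5,150+(v-180+.5)/2.85-.5),z)
h=T(559,490,50);print("hole",h,h+98*np.array([.828,-.560,0]))
print("dome top",T(620,409,122),"center drum?",U(c,(414.9,230.9),95))
print("scene",U(s,(222.8,181.7),92),"pred",P(s,[*(h+98*np.array([.828,-.560,0]))[:2],92]),P(c,[*(h+98*np.array([.828,-.560,0]))[:2],95]))
corner=[T(515,427,104),T(650,507,104)];print(corner,np.arctan2(*(corner[0]-corner[1])[[1,0]])-np.pi/2,np.linalg.norm(corner[0]-corner[1]))
```

```text
hole [ 418.28696626 -269.10132513   50.        ] [ 499.43096626 -323.98132513   50.        ]
dome top [ 500.88802524 -326.69987897  122.        ] center drum? [ 500.79379405 -325.56580761   95.        ]
scene [ 521.09962209 -317.93424007   92.        ] pred [222.47806558 178.20117768] [414.41929362 231.34973937]
[array([ 485.97544617, -216.18174778,  104.        ]), array([ 396.8029512, -355.5861709,  104.       ])] -0.5690773551577546 165.48512634960926
```

Run:
```python
from h import *
st();plan([(487,-150,200,2.9),(500.5,-325.5,200,2.552),(500.5,-325.5,88,2.552)])
```

```text
t 12.0 pos [473.1  34.7 209. ] rot [-3.137e+00 -1.000e-03 -3.018e+00] q [-0.09  0.29  1.72 -0.    1.13 -1.78] F [-0.1  0.   0.2] g 60.0921682864786
[9.0, -185.0, 9.8, -0.004, -0.0, 0.366] rows 4.4
[-55.1, -167.2, -0.0, 0.0, -0.0, 0.348] rows 4.2
[0.0, -0.0, 112.0, 0.0, 0.0, 0.0] rows 2.7
```

Call:
{"op": "step_arm", "data": {"deltas": [[9,-185,10,0,0,0.366],[9,-185,10,0,0,0.366],[9,-185,10,0,0,0.366],[9,-185,10,0,0,0.366],[9,-185,10,0,0,0.366]], "fingers": 80}}

```text
time: 12.42
tool_pos: [487.1, -154.6, 199.6]
tcp_rot: [-3.136, 0.001, 2.896]
contact_force: [0.3, 0.2, 0.3]
grip_width: 79.5
```

Call:
{"op": "step_arm", "data": {"deltas": [[-55,-167,0,0,0,0.348],[-55,-167,0,0,0,0.348],[-55,-167,0,0,0,0.348],[-55,-167,0,0,0,0.348],[-55,-167,0,0,0,0.348]]}}

```text
time: 12.83
tool_pos: [499.9, -331.7, 200.2]
tcp_rot: [-3.136, 0.004, 2.547]
contact_force: [-1.5, 0.8, -0.4]
grip_width: 80.2
```

Call:
{"op": "step_arm", "data": {"deltas": [[0,0,0,0,0,0],[0,0,0,0,0,0]]}}

```text
time: 13.0
tool_pos: [499.8, -325.5, 200.0]
tcp_rot: [-3.138, 0.0, 2.55]
contact_force: [0.1, 0.4, -0.5]
grip_width: 80.0
```

Run:
```python
from h import *
st();plan([(500.5,-325.5,200,2.552),(500.5,-325.5,88,2.552)])
cr=(190,120,270,220);c=bot.capture("scene");im=c["color"][cr[1]:cr[3],cr[0]:cr[2],::-1]
# hub images, averaged
A=np.mean([bot.capture("top")["color"].astype(float) for _ in range(4)],0)
S=np.mean([bot.capture("scene")["color"].astype(float) for _ in range(4)],0)
np.savez("avg.npz",A=A,S=S)
f=lambda x,s:cv2.resize(x.astype(np.uint8),None,fx=s,fy=s,interpolation=cv2.INTER_CUBIC)
m=np.zeros((400,800,3),np.uint8);m[:400,:320]=f(im,4)
m[:240,330:570]=f(A[215:245,185:215,::-1],8);m[:240,560:800]=f(S[170:200,425:455,::-1],8)
cv2.imwrite("pics/m7.png",m)
```

```text
t 13.0 pos [ 499.8 -325.5  200. ] rot [-3.138  0.     2.55 ] q [-0.7   0.51  1.4  -0.    1.23 -1.68] F [ 0.1  0.4 -0.5] g 80.02444364967297
[-0.6, 0.4, -0.0, -0.003, 0.0, -0.002] rows 0.0
[0.0, -0.0, 112.0, 0.0, 0.0, 0.0] rows 2.7
```

View pics/m7.png

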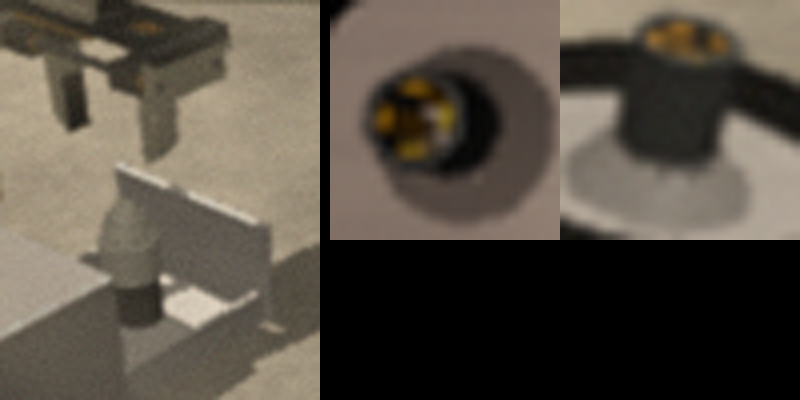

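The open gripper is above the reamer. In the averaged close-ups the hub mouth is at (85,118) in the top crop and (128,41) in the scene crop.

Run:
```python
from h import *
t=bot.capture("top");s=bot.capture("scene")
print(U(t,(195.19,229.3),145),U(s,(440.56,174.7),145))
```

```text
[518.85242421 348.5401301  145.        ] [526.80841543 346.6090075  145.        ]
```

Call:
{"op": "step_arm", "data": {"deltas": [[0,0,40,0,0,0],[0,0,80,0,0,0],[0,0,112,0,0,0],[0,0,112,0,0,0]]}}

```text
time: 13.88
tool_pos: [496.8, -323.7, 82.2]
tcp_rot: [-3.139, -0.01, 2.551]
contact_force: [-2.5, -0.0, -0.9]
grip_width: 80.1
```

Call:
{"op": "step_arm", "data": {"deltas": [[0,0,0,0,0,0],[0,0,0,0,0,0],[0,0,0,0,0,0],[0,0,0,0,0,0],[0,0,0,0,0,0]], "fingers": 30}}

```text
time: 14.3
tool_pos: [500.7, -326.9, 90.4]
tcp_rot: [-3.137, 0.005, 2.551]
contact_force: [-0.2, 0.7, -0.9]
grip_width: 51.2
```

Call:
{"op": "step_arm", "data": {"deltas": [[0,0,0,0,0,0],[0,0,0,0,0,0],[0,0,0,0,0,0]]}}

```text
time: 14.55
tool_pos: [500.7, -326.7, 90.1]
tcp_rot: [-3.138, 0.004, 2.551]
contact_force: [-0.4, 0.8, 6.7]
grip_width: 47.5
```

Call:
{"op": "step_arm", "data": {"deltas": [[0,0,-30,0,0,0],[0,0,-60,0,0,0],[0,0,-100,0,0,0],[0,0,-140,0,0,0],[0,0,-160,0,0,0]]}}

```text
time: 14.97
tool_pos: [501.0, -326.3, 253.9]
tcp_rot: [-3.137, 0.008, 2.551]
contact_force: [-0.0, -0.9, -1.3]
grip_width: 47.9
```

Run:
```python
from h import *
st();plan([(500,-150,250,2.7),(500,20,250,2.85),(500,180,250,3.0),(512,346,245,3.14)])
```

```text
t 14.9667 pos [ 501.  -326.3  253.9] rot [-3.137  0.008  2.551] q [-0.7   0.47  1.32 -0.    1.35 -1.68] F [-0.  -0.9 -1.3] g 47.886071076877016
[99.1, 145.9, 2.3, -0.005, 0.008, -0.149] rows 4.2
[72.7, 153.7, 0.0, 0.0, 0.0, -0.15] rows 4.1
[46.0, 153.2, 0.0, 0.0, 0.0, -0.15] rows 3.8
[11.5, 166.0, 5.0, 0.0, 0.0, -0.14] rows 4.0
```

Call:
{"op": "step_arm", "data": {"deltas": [[99,146,2,0,0.008,-0.149],[99,146,2,0,0.008,-0.149],[99,146,2,0,0.008,-0.149],[99,146,2,0,0.008,-0.149],[99,146,2,0,0.008,-0.149]]}}

```text
time: 15.38
tool_pos: [498.2, -143.8, 245.8]
tcp_rot: [-3.14, -0.009, 2.703]
contact_force: [0.7, 1.2, -1.7]
grip_width: 47.6
```

Call:
{"op": "step_arm", "data": {"deltas": [[73,154,0,0,0,-0.15],[73,154,0,0,0,-0.15],[73,154,0,0,0,-0.15],[73,154,0,0,0,-0.15],[73,154,0,0,0,-0.15]]}}

```text
time: 15.8
tool_pos: [498.3, 26.9, 245.9]
tcp_rot: [-3.141, -0.008, 2.855]
contact_force: [-0.2, -0.2, -1.6]
grip_width: 47.3
```

Call:
{"op": "step_arm", "data": {"deltas": [[46,153,0,0,0,-0.15],[46,153,0,0,0,-0.15],[46,153,0,0,0,-0.15],[46,153,0,0,0,-0.15],[46,153,0,0,0,-0.15]]}}

```text
time: 16.22
tool_pos: [498.5, 186.2, 245.5]
tcp_rot: [3.141, -0.008, 3.005]
contact_force: [-1.4, -1.3, -2.3]
grip_width: 47.4
```

Call:
{"op": "step_arm", "data": {"deltas": [[11,166,0,0,0,-0.14],[11,166,0,0,0,-0.14],[11,166,0,0,0,-0.14],[11,166,0,0,0,-0.14],[11,166,0,0,0,-0.14]]}}

```text
time: 16.63
tool_pos: [511.2, 352.9, 244.5]
tcp_rot: [3.139, -0.008, -3.138]
contact_force: [-1.8, -0.5, -3.3]
grip_width: 47.4
```

Call:
{"op": "step_arm", "data": {"deltas": [[0,0,0,0,0,0],[0,0,0,0,0,0]]}}

```text
time: 16.8
tool_pos: [511.7, 346.1, 244.9]
tcp_rot: [-3.14, -0.009, 3.14]
contact_force: [0.4, -0.8, -2.0]
grip_width: 47.7
```

Run:
```python
from h import *
o=st();plan([(519.5,347,235,3.1416)])
A=np.mean([bot.capture("top")["color"].astype(float) for _ in range(3)],0)
L=[bot.capture("scene") for _ in range(3)];S=np.mean([c["color"].astype(float) for c in L],0)
np.savez("avg2.npz",A=A,S=S)
f=lambda x,s:cv2.resize(x.astype(np.uint8),None,fx=s,fy=s,interpolation=cv2.INTER_CUBIC)
m=np.zeros((560,800,3),np.uint8);m[:560,:420]=f(S[125:205,410:470,::-1],7);m[:370,430:800]=f(A[200:250,170:220,::-1],7.4)
cv2.imwrite("pics/m8.png",m)
p=np.array(o["tool_pos"])
for d in(-13,-13-57,-13+45): print(d,(P(L[0],p+[0,0,d])-[410,125]+.5)*7-.5)
for X in([519,347.5,145],): print((P(L[0],X)-[410,125]+.5)*7-.5)
```

```text
t 16.8 pos [511.7 346.1 244.9] rot [-3.14  -0.009  3.14 ] q [ 0.47  0.52  1.25  0.    1.37 -1.1 ] F [ 0.4 -0.8 -2. ] g 47.70286184741196
[-7.9, 0.9, 9.9, -0.002, -0.009, -0.002] rows 0.3
-13 [247.68568496 151.11505921]
-70 [220.69728797 272.6827822 ]
32 [270.0520312   50.36710499]
[214.4778007  342.20795399]
```

View pics/m8.png

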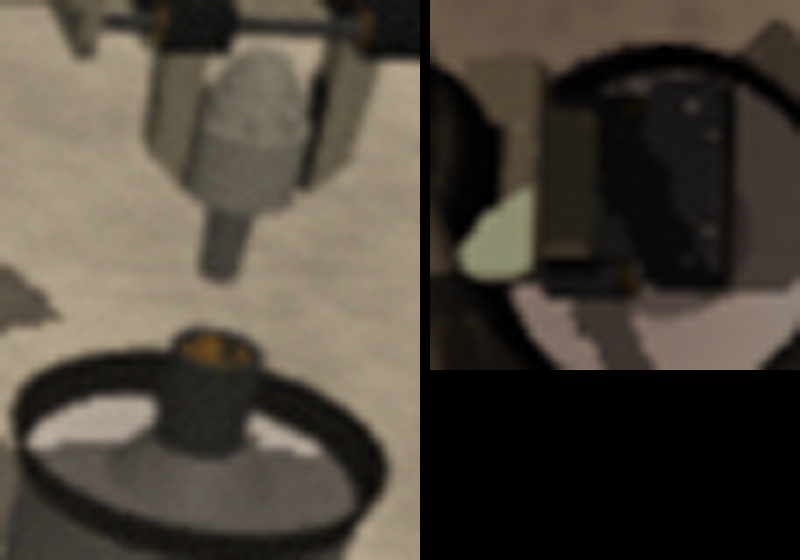

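The scene close-up shows the shank end at (219,275) (predicted (221,273)) and the hub mouth at (218,349). So the aim point is about (519.5, 348.8).

Call:
{"op": "step_arm", "data": {"deltas": [[-8,2.7,10,0,-0.009,0],[-8,2.7,22,0,-0.009,0],[-8,2.7,22,0,-0.009,0],[-8,2.7,22,0,-0.009,0]]}}

```text
time: 17.43
tool_pos: [519.4, 349.1, 222.3]
tcp_rot: [-3.14, -0.0, 3.139]
contact_force: [-0.5, 0.2, -1.5]
grip_width: 47.4
```

Run:
```python
from h import *
o=st();plan([(519.5,348.8,210,3.1416)])
L=[bot.capture("scene") for _ in range(3)];S=np.mean([c["color"].astype(float) for c in L],0)
f=lambda x,s:cv2.resize(x.astype(np.uint8),None,fx=s,fy=s,interpolation=cv2.INTER_CUBIC)
cv2.imwrite("pics/m9.png",f(S[135:200,415:465,::-1],9))
p=np.array(o["tool_pos"])
for X in(p+[0,0,-70],[519.5,348.8,145]): print((P(L[0],X)-[415,135]+.5)*9-.5)
```

```text
t 17.4333 pos [519.4 349.1 222.3] rot [-3.14  -0.     3.139] q [ 0.47  0.55  1.27 -0.    1.32 -1.1 ] F [-0.5  0.2 -1.5] g 47.36241163279295
[-0.1, -0.3, 12.3, -0.002, -0.0, -0.002] rows 0.3
[240.39129569 331.8827391 ]
[235.14021262 350.96878206]
```

View pics/m9.png

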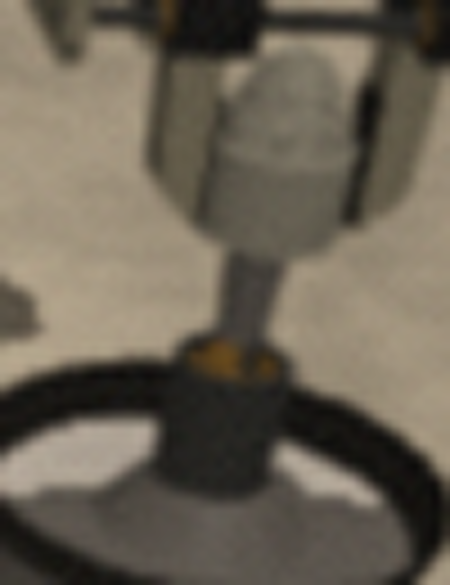

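The shank end is at about (244,333) and the mouth centre at (236,357). That calls for a shift of roughly +2 mm in x and −1 mm in y, then I'll probe downwards with force feedback.

Call:
{"op": "step_arm", "data": {"deltas": [[-2,-0.9,0,0,0,0],[-2,-0.9,4,0,0,0],[-2,-0.9,7,0,0,0],[-2,-0.9,10,0,0,0],[-2,-0.9,10,0,0,0]]}}

```text
time: 18.0
tool_pos: [521.2, 348.4, 212.4]
tcp_rot: [-3.14, -0.0, 3.14]
contact_force: [-0.4, -0.9, -1.2]
grip_width: 47.4
```

Call:
{"op": "step_arm", "data": {"deltas": [[0,0,2,0,0,0],[0,0,4,0,0,0],[0,0,4,0,0,0]]}}

```text
time: 18.25
tool_pos: [521.4, 348.5, 208.9]
tcp_rot: [-3.141, 0.001, 3.14]
contact_force: [-0.0, -0.6, -2.2]
grip_width: 47.6
```

Call:
{"op": "step_arm", "data": {"deltas": [[0,0,3,0,0,0],[0,0,6,0,0,0],[0,0,9,0,0,0],[0,0,9,0,0,0]]}}

```text
time: 18.58
tool_pos: [521.2, 348.4, 199.5]
tcp_rot: [-3.14, 0.0, 3.14]
contact_force: [0.0, 0.1, -2.1]
grip_width: 47.7
```

Call:
{"op": "step_arm", "data": {"deltas": [[0,0,3,0,0,0],[0,0,6,0,0,0],[0,0,9,0,0,0],[0,0,9,0,0,0]]}}

```text
time: 18.92
tool_pos: [521.0, 348.8, 190.7]
tcp_rot: [-3.141, 0.0, 3.14]
contact_force: [-2.5, 1.3, -3.1]
grip_width: 47.1
```

Call:
{"op": "step_arm", "data": {"deltas": [[0.7,0.4,0,0,0,0],[0.7,0.4,3,0,0,0],[0.7,0.4,5,0,0,0],[0.7,0.4,5,0,0,0]]}}

```text
time: 19.25
tool_pos: [520.7, 349.1, 186.1]
tcp_rot: [-3.141, 0.001, 3.14]
contact_force: [-2.9, 1.0, -1.5]
grip_width: 47.4
```

Call:
{"op": "step_arm", "data": {"deltas": [[0,0,1,0,0,0],[0,0,2,0,0,0],[0,0,2,0,0,0]]}}

```text
time: 19.5
tool_pos: [520.7, 349.1, 184.5]
tcp_rot: [-3.141, 0.001, 3.14]
contact_force: [-3.6, 1.8, -0.2]
grip_width: 47.3
```

Call:
{"op": "step_arm", "data": {"deltas": [[1,0.5,0,0,0,0],[1,0.5,2,0,0,0],[1,0.5,4,0,0,0],[1,0.5,4,0,0,0]]}}

```text
time: 19.83
tool_pos: [520.2, 349.4, 180.5]
tcp_rot: [-3.141, 0.002, 3.14]
contact_force: [-1.3, -0.5, 1.4]
grip_width: 47.2
```

Call:
{"op": "step_arm", "data": {"deltas": [[0,0,1,0,0,0],[0,0,2,0,0,0],[0,0,3,0,0,0],[0,0,3,0,0,0]]}}

```text
time: 20.17
tool_pos: [520.3, 349.4, 178.3]
tcp_rot: [-3.141, 0.003, 3.14]
contact_force: [-2.7, -0.6, 6.7]
grip_width: 47.2
```

Call:
{"op": "step_arm", "data": {"deltas": [[0.3,0,2,0,0,0],[0.3,0,3,0,0,0],[0.3,0,4,0,0,0],[0.3,0,4,0,0,0]]}}

```text
time: 20.5
tool_pos: [520.3, 349.5, 175.2]
tcp_rot: [3.141, 0.004, 3.14]
contact_force: [-3.3, -1.7, 10.1]
grip_width: 47.6
```

Call:
{"op": "step_arm", "data": {"deltas": [[0,0,2,0,0,0],[0,0,3,0,0,0],[0,0,3,0,0,0]]}}

```text
time: 20.75
tool_pos: [520.3, 349.5, 175.0]
tcp_rot: [3.141, 0.006, 3.14]
contact_force: [-9.2, -4.5, 25.7]
grip_width: 47.5
```

Call:
{"op": "step_arm", "data": {"deltas": [[0,0,-2,0,0,0],[0,0,-3.5,0,0,0]]}}

```text
time: 20.92
tool_pos: [520.2, 349.4, 175.2]
tcp_rot: [3.141, 0.004, 3.14]
contact_force: [-0.1, 0.2, -0.6]
grip_width: 47.3
```

Call:
{"op": "step_arm", "data": {"deltas": [[0,0,0,0,0,0],[0,0,0,0,0,0],[0,0,0,0,0,0],[0,0,0,0,0,0],[0,0,0,0,0,0]], "fingers": 80}}

```text
time: 21.33
tool_pos: [519.6, 349.4, 173.4]
tcp_rot: [-3.141, 0.001, 3.14]
contact_force: [-0.0, -0.5, -0.5]
grip_width: 76.3
```

Call:
{"op": "step_arm", "data": {"deltas": [[0,0,-30,0,0,0],[0,0,-60,0,0,0],[0,0,-90,0,0,0],[0,0,-90,0,0,0]]}}

```text
time: 21.67
tool_pos: [521.5, 350.6, 270.6]
tcp_rot: [3.137, 0.011, 3.14]
contact_force: [0.3, 0.9, 0.5]
grip_width: 80.1
```

Call:
{"op": "step_arm", "data": {"deltas": [[60,-120,0,0,0,0],[60,-120,0,0,0,0],[60,-120,0,0,0,0],[60,-120,0,0,0,0]]}}

```text
time: 22.0
tool_pos: [456.3, 225.8, 263.3]
tcp_rot: [-3.139, -0.002, 3.138]
contact_force: [1.7, 1.9, 0.3]
grip_width: 80.0
```

Run:
```python
from h import *
o=st()
L=[bot.capture("scene") for _ in range(3)];S=np.mean([c["color"].astype(float) for c in L],0)
f=lambda x,s:cv2.resize(x.astype(np.uint8),None,fx=s,fy=s,interpolation=cv2.INTER_CUBIC)
t=bot.capture("top")
m=np.zeros((585,800,3),np.uint8);m[:585,:450]=f(S[135:200,415:465,::-1],9)
m[:350,450:800]=f(t["color"][200:300,280:380,::-1],3.5)
cv2.imwrite("pics/m10.png",m)
print("cups top",[(round(b["p"],2),np.round(b["rect"],1).tolist()) for b in bot.boxes_of("cup1_mid",t)])
for X in([520.3,349.5,207],[520.3,349.5,145]): print((P(L[0],X)-[415,135]+.5)*9-.5)
```

```text
t 22.0 pos [456.3 225.8 263.3] rot [-3.139e+00 -2.000e-03  3.138e+00] q [ 0.31  0.31  1.54 -0.    1.29 -1.26] F [1.7 1.9 0.3] g 80.04776251001867
cups top [(0.61, [304.2, 228.1, 17.6, 14.7]), (0.38, [415.8, 229.9, 78.4, 79.9])]
[275.33034989 185.77144768]
[237.82007005 352.18611619]
```

View pics/m10.png

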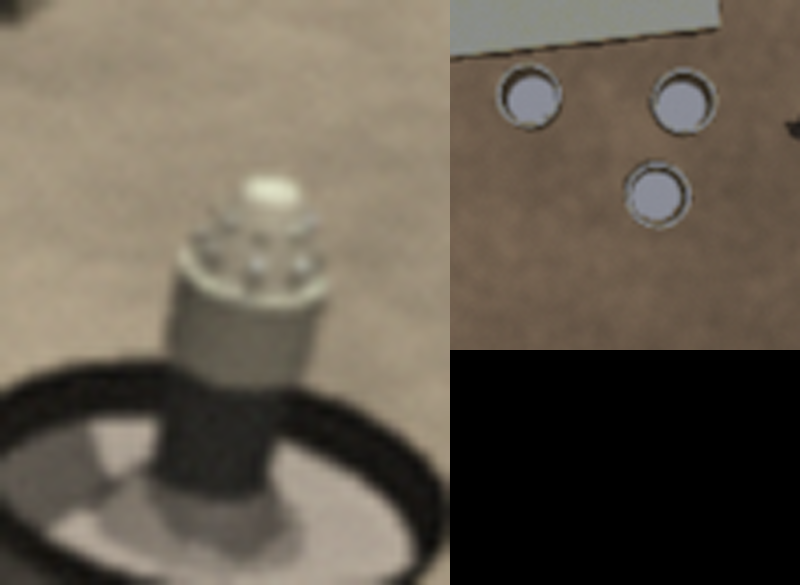

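The reamer's drum sits flush on the hub and upright, with its top at (273,190) (predicted (275,186)). Two cups are in the right-hand crop at (529,96) and (684,100), the third at (657,195). Next I'll shut the tray.

Run:
```python
from h import *
t=bot.capture("top")
for u,v in((79,96),(234,100),(207,195)): print(U(t,(280+(u+.5)/3.5-.5,200+(v+.5)/3.5-.5),70).round(1))
st();plan([(440,60,200,2.95),(425,-110,200,2.75),(414,-265,200,2.55),(414,-265,108,2.55),(573,-376,108,2.55)])
```

```text
[524.8  27.6  70. ]
[ 517.4 -114.2   70. ]
[432.  -86.6  70. ]
t 22.3 pos [460.  230.7 263.8] rot [3.142e+00 2.000e-03 3.140e+00] q [ 0.32  0.31  1.53 -0.    1.29 -1.25] F [ 0.6  0.1 -0. ] g 80.0240429733808
[20.0, -170.7, 63.8, 0.0, 0.002, 0.19] rows 4.4
[-17.6, -169.7, -0.0, -0.0, -0.0, 0.2] rows 4.1
[-49.0, -147.5, -0.0, 0.0, -0.0, 0.2] rows 3.7
[-0.0, -0.0, 92.0, 0.0, 0.0, 0.0] rows 2.2
[-193.9, -3.5, -0.0, 0.0, 0.0, 0.0] rows 4.7
```

Call:
{"op": "step_arm", "data": {"deltas": [[20,-171,64,0,0,0.19],[20,-171,64,0,0,0.19],[20,-171,64,0,0,0.19],[20,-171,64,0,0,0.19],[20,-171,64,0,0,0.19]], "fingers": 0}}

```text
time: 22.72
tool_pos: [438.3, 56.2, 198.0]
tcp_rot: [-3.14, -0.001, 2.949]
contact_force: [0.1, 0.3, -0.2]
grip_width: 51.1
```

Call:
{"op": "step_arm", "data": {"deltas": [[-18,-170,0,0,0,0.2],[-18,-170,0,0,0,0.2],[-18,-170,0,0,0,0.2],[-18,-170,0,0,0,0.2],[-18,-170,0,0,0,0.2]]}}

```text
time: 23.13
tool_pos: [425.2, -117.1, 199.9]
tcp_rot: [-3.14, 0.003, 2.746]
contact_force: [0.1, -0.1, 1.2]
grip_width: 18.1
```

Call:
{"op": "step_arm", "data": {"deltas": [[-49,-147,0,0,0,0.2],[-49,-147,0,0,0,0.2],[-49,-147,0,0,0,0.2],[-49,-147,0,0,0,0.2],[-49,-147,0,0,0,0.2]]}}

```text
time: 23.55
tool_pos: [414.4, -271.1, 199.7]
tcp_rot: [-3.14, 0.004, 2.547]
contact_force: [0.7, -0.4, -1.1]
grip_width: 0.3
```

Call:
{"op": "step_arm", "data": {"deltas": [[0,0,0,0,0,0],[0,0,30,0,0,0],[0,0,60,0,0,0],[0,0,90,0,0,0],[0,0,90,0,0,0]]}}

```text
time: 23.97
tool_pos: [411.8, -262.4, 105.4]
tcp_rot: [3.139, -0.009, 2.552]
contact_force: [-0.8, 0.5, -0.7]
grip_width: 0.6
```

Run:
```python
from h import *
st();plan([(414,-265,108,2.55),(573,-376,108,2.55)])
```

```text
t 23.9667 pos [ 411.8 -262.4  105.4] rot [ 3.139 -0.009  2.552] q [-0.72  0.46  1.81  0.    0.88 -1.71] F [-0.8  0.5 -0.7] g 0.5603317433370506
[-3.3, -1.0, -2.7, 0.002, -0.009, 0.002] rows 0.1
[-193.9, -3.5, -0.0, 0.0, 0.0, 0.0] rows 4.7
```

Call:
{"op": "step_arm", "data": {"deltas": [[-12,0,0,0,0,0],[-24,0,0,0,0,0],[-36,0,0,0,0,0],[-48,-1,0,0,0,0],[-60,-1,0,0,0,0]]}}

```text
time: 24.38
tool_pos: [463.6, -298.9, 111.2]
tcp_rot: [3.141, -0.001, 2.551]
contact_force: [-1.6, 1.4, -0.8]
grip_width: 0.6
```

Call:
{"op": "step_arm", "data": {"deltas": [[-12,0,0,0,0,0],[-24,0,0,0,0,0],[-36,0,0,0,0,0],[-48,-1,0,0,0,0],[-60,-1,0,0,0,0]]}}

```text
time: 24.8
tool_pos: [512.9, -333.0, 111.3]
tcp_rot: [3.141, -0.001, 2.552]
contact_force: [-2.2, 1.8, -1.4]
grip_width: 0.4
```

Call:
{"op": "step_arm", "data": {"deltas": [[-12,0,0,0,0,0],[-24,0,0,0,0,0],[-36,0,0,0,0,0],[-48,-1,0,0,0,0]]}}

```text
time: 25.13
tool_pos: [552.3, -360.4, 111.4]
tcp_rot: [3.14, -0.001, 2.552]
contact_force: [-1.2, 2.8, -0.0]
grip_width: 0.2
```

Call:
{"op": "step_arm", "data": {"deltas": [[-5,0,0,0,0,0],[-10,0,0,0,0,0],[-10,0,0,0,0,0]]}}

```text
time: 25.38
tool_pos: [560.7, -367.7, 111.2]
tcp_rot: [3.141, 0.003, 2.551]
contact_force: [-0.2, -0.2, -0.1]
grip_width: 0.6
```

Call:
{"op": "step_arm", "data": {"deltas": [[-4,0,0,0,0,0],[-8,0,0,0,0,0],[-8,0,0,0,0,0]]}}

```text
time: 25.63
tool_pos: [566.8, -372.9, 110.7]
tcp_rot: [3.141, 0.003, 2.55]
contact_force: [-0.4, -1.1, 0.6]
grip_width: 0.4
```

Call:
{"op": "step_arm", "data": {"deltas": [[-4,0,0,0,0,0],[-8,0,0,0,0,0],[-8,0,0,0,0,0]]}}

```text
time: 25.88
tool_pos: [570.2, -375.3, 110.4]
tcp_rot: [3.141, -0.008, 2.549]
contact_force: [-14.3, 10.0, 10.1]
grip_width: 0.4
```

Call:
{"op": "step_arm", "data": {"deltas": [[-2,0,0,0,0,0],[-4,0,0,0,0,0],[-4,0,0,0,0,0]]}}

```text
time: 26.13
tool_pos: [570.1, -375.2, 110.5]
tcp_rot: [3.141, -0.017, 2.549]
contact_force: [-30.7, 20.0, 19.3]
grip_width: 0.2
```

Hard stop at the expected place, so the tray is shut. I'll back off, rise, check the cups, and go to the first.

Call:
{"op": "step_arm", "data": {"deltas": [[10,0,0,0,0,0],[20,0,0,0,0,0],[25,0,-40,0,0,0],[25,0,-80,0,0,0],[25,0,-100,0,0,0]], "fingers": 80}}

```text
time: 26.55
tool_pos: [556.3, -366.4, 215.5]
tcp_rot: [-3.141, 0.008, 2.549]
contact_force: [0.2, 0.4, 0.3]
grip_width: 28.9
```

```bash
cat >> h.py <<'E'
def cups(t,z=70):
    "rim centres from Hough circles in the top picture"
    g=cv2.cvtColor(t["color"],cv2.COLOR_RGB2GRAY);g=cv2.resize(g,None,fx=4,fy=4,interpolation=cv2.INTER_CUBIC)
    r=cv2.HoughCircles(g,cv2.HOUGH_GRADIENT,1.5,50,param1=120,param2=35,minRadius=30,maxRadius=48)
    for u,v,k in ([] if r is None else r[0]):
        p=U(t,((u+.5)/4-.5,(v+.5)/4-.5),z)
        if 350<p[0]<720 and -240<p[1]<240: print("circ",p.round(1),round(float(k)/4,1))
E
python3 - <<'E'
from h import *
st();t=bot.capture("top");cups(t)
for z in(70,):
  for b in bot.boxes_of("cup1_mid",t): print(round(b["p"],2),U(t,b["rect"][:2],45).round(1))
plan([(517,-230,190,2.9),(517.4,-114.2,190,3.1416),(517.4,-114.2,54,3.1416)])
c=bot.capture("top");save(c,"t11.png",(270,140,530,300),3)
E
```

```text
t 26.55 pos [ 556.3 -366.4  215.5] rot [-3.141  0.008  2.549] q [-0.7   0.63  1.15  0.    1.35 -1.68] F [0.2 0.4 0.3] g 28.94135460777301
circ [ 515.1 -113.5   70. ] 8.3
circ [526.   25.7  70. ] 8.5
circ [430.3 -83.1  70. ] 7.9
0.57 [522.2  29.9  45. ]
0.45 [433.6 143.   45. ]
[110.0, 91.3, 24.6, -0.003, 0.012, -0.351] rows 3.5
[27.3, 112.5, 0.0, 0.0, 0.0, -0.242] rows 2.8
[0.0, -0.0, 136.0, 0.0, 0.0, 0.0] rows 3.3
```

View pics/t11.png

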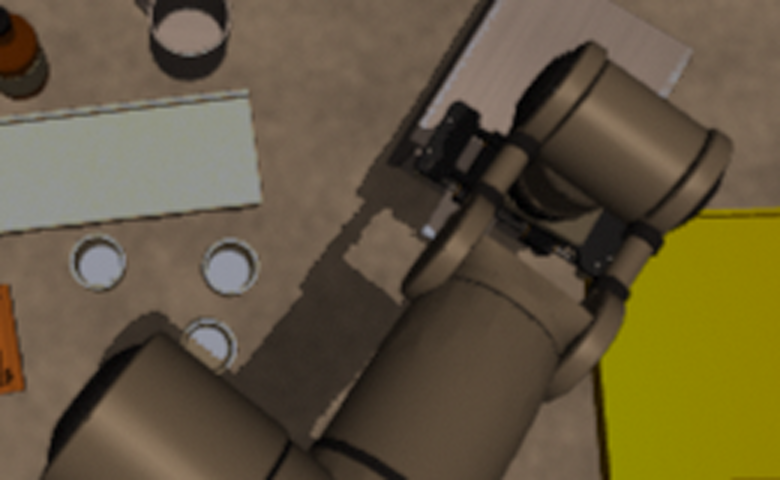

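The cups are where they were, and the Hough fits agree with my readings. I'll pick the cup at (516.5,-114).

Call:
{"op": "step_arm", "data": {"deltas": [[110,91,25,0,0.01,-0.351],[110,91,25,0,0.01,-0.351],[110,91,25,0,0.01,-0.351],[110,91,25,0,0.01,-0.351],[110,91,25,0,0.01,-0.351]]}}

```text
time: 27.12
tool_pos: [512.7, -223.8, 182.9]
tcp_rot: [3.137, -0.014, 2.904]
contact_force: [0.5, -0.2, -0.5]
grip_width: 74.6
```

Call:
{"op": "step_arm", "data": {"deltas": [[27,112,0,0,0,-0.242],[27,112,0,0,0,-0.242],[27,112,0,0,0,-0.242],[27,112,0,0,0,-0.242],[27,112,0,0,0,-0.242]]}}

```text
time: 27.53
tool_pos: [515.4, -112.4, 184.8]
tcp_rot: [3.138, -0.009, -3.138]
contact_force: [0.6, -1.2, 0.4]
grip_width: 80.3
```

Run:
```python
from h import *
bot.capture("top");st();plan([(516.5,-114,54,3.1416),(516.5,-114,230,3.1416),(590,-92,230,3.2),(639.2,-74,230,3.22),(639.2,-74,115,3.22)])
```

```text
t 27.5833 pos [ 515.6 -113.6  185. ] rot [ 3.138 -0.008 -3.14 ] q [-0.36  0.42  1.61  0.    1.13 -1.93] F [-0.4  0.2 -0.4] g 80.09951233581357
[-2.0, -0.9, 131.0, 0.003, -0.008, 0.002] rows 3.1
[0.0, 0.0, -176.0, 0.0, 0.0, 0.0] rows 4.2
[-73.5, 22.0, 0.0, -0.0, 0.0, -0.058] rows 1.8
[-50.2, 15.1, 0.0, 0.0, 0.0, -0.02] rows 1.3
[0.0, -0.0, 115.0, 0.0, 0.0, 0.0] rows 2.8
```

Call:
{"op": "step_arm", "data": {"deltas": [[-2,-1,40,0,-0.008,0],[-2,-1,80,0,-0.008,0],[-2,-1,115,0,-0.008,0],[-2,-1,131,0,-0.008,0],[-2,-1,131,0,-0.008,0]]}}

```text
time: 28.0
tool_pos: [513.8, -114.7, 50.2]
tcp_rot: [3.135, -0.007, 3.14]
contact_force: [-0.3, -0.0, -0.1]
grip_width: 80.3
```

Call:
{"op": "step_arm", "data": {"deltas": [[0,0,0,0,0,0],[0,0,0,0,0,0],[0,0,0,0,0,0],[0,0,0,0,0,0],[0,0,0,0,0,0]], "fingers": 40}}

```text
time: 28.42
tool_pos: [517.3, -114.4, 56.1]
tcp_rot: [3.14, 0.003, -3.141]
contact_force: [-0.2, -1.8, 4.3]
grip_width: 58.0
```

Call:
{"op": "step_arm", "data": {"deltas": [[0,0,0,0,0,0],[0,0,0,0,0,0]]}}

```text
time: 28.58
tool_pos: [517.3, -114.4, 56.1]
tcp_rot: [3.14, 0.003, -3.14]
contact_force: [-0.6, -2.8, 6.4]
grip_width: 57.9
```

Call:
{"op": "step_arm", "data": {"deltas": [[0,0,-35,0,0,0],[0,0,-70,0,0,0],[0,0,-110,0,0,0],[0,0,-150,0,0,0],[0,0,-176,0,0,0]]}}

```text
time: 29.0
tool_pos: [516.8, -114.3, 234.7]
tcp_rot: [3.139, 0.004, -3.14]
contact_force: [0.7, -0.7, -1.6]
grip_width: 58.1
```

Call:
{"op": "step_arm", "data": {"deltas": [[-50,15,0,0,0,-0.08],[-123,37,0,0,0,-0.08],[-123,37,0,0,0,-0.08],[-123,37,0,0,0,-0.08],[-123,37,0,0,0,-0.08]]}}

```text
time: 29.42
tool_pos: [640.3, -75.8, 229.0]
tcp_rot: [3.137, -0.001, -3.058]
contact_force: [-1.0, -0.4, -2.2]
grip_width: 58.0
```

Run:
```python
from h import *
bot.capture("top");st();plan([(639.2,-74,116,3.22)])
c=bot.capture("scene");save(c,"s12.png",(230,110,430,260),3.5)
```

```text
t 29.4667 pos [639.  -76.5 229.4] rot [ 3.137e+00 -2.000e-03 -3.059e+00] q [-0.24  0.58  1.2   0.    1.37 -1.89] F [-0.8 -0.5 -0.8] g 58.19505545348616
[-0.7, 2.0, 113.4, 0.004, -0.002, 0.004] rows 2.7
```

View pics/s12.png

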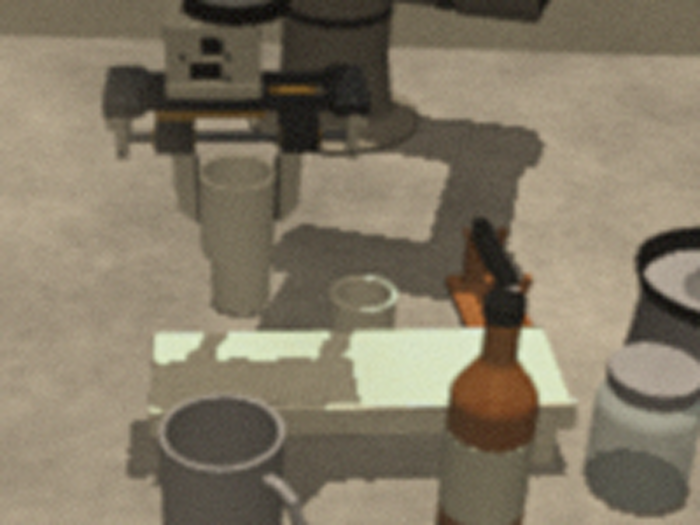

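The cup hangs upright in the jaws above the shelf, with the other front cup behind it in line. Setting it down.

Call:
{"op": "step_arm", "data": {"deltas": [[0,2,40,0,0,0],[0,2,80,0,0,0],[0,2,104,0,0,0],[0,2,112,0,0,0],[0,2,113,0,0,0]]}}

```text
time: 29.93
tool_pos: [637.3, -75.1, 117.9]
tcp_rot: [3.137, -0.002, -3.061]
contact_force: [0.6, -0.3, -1.3]
grip_width: 57.5
```

Call:
{"op": "step_arm", "data": {"deltas": [[0,0,0,0,0,0],[0,0,0,0,0,0],[0,0,0,0,0,0]]}}

```text
time: 30.18
tool_pos: [639.4, -75.2, 119.2]
tcp_rot: [3.139, 0.003, -3.061]
contact_force: [-0.1, -1.0, -1.8]
grip_width: 57.9
```

Call:
{"op": "step_arm", "data": {"deltas": [[0,0,1.5,0,0,0],[0,0,3,0,0,0],[0,0,3,0,0,0]]}}

```text
time: 30.43
tool_pos: [639.3, -75.0, 116.1]
tcp_rot: [3.139, 0.002, -3.061]
contact_force: [-1.8, 0.5, 4.6]
grip_width: 57.8
```

Call:
{"op": "step_arm", "data": {"deltas": [[0,0,0,0,0,0],[0,0,0,0,0,0],[0,0,0,0,0,0],[0,0,0,0,0,0]], "fingers": 72}}

```text
time: 30.77
tool_pos: [639.1, -74.7, 114.7]
tcp_rot: [3.138, 0.001, -3.06]
contact_force: [0.1, 0.0, 0.5]
grip_width: 71.8
```

Call:
{"op": "step_arm", "data": {"deltas": [[0,0,-30,0,0,0],[0,0,-70,0,0,0],[0,0,-110,0,0,0],[0,0,-110,0,0,0]]}}

```text
time: 31.1
tool_pos: [642.4, -75.9, 233.9]
tcp_rot: [-3.14, 0.015, -3.06]
contact_force: [1.4, -1.6, 2.3]
grip_width: 72.1
```

Run:
```python
from h import *
bot.capture("top");t=bot.capture("top");st();cups(t,70);cups(t,130);plan([(525.5,27,226,3.1416),(525.5,27,56,3.1416)])
```

```text
t 31.2 pos [639.9 -75.3 226.8] rot [ 3.139  0.005 -3.06 ] q [-0.24  0.58  1.21  0.    1.35 -1.89] F [ 0.1 -0.2  0.1] g 72.0133605562347
circ [432.5 -86.8  70. ] 9.8
circ [648.5 -75.7  70. ] 8.8
circ [430.6 -84.9 130. ] 9.8
circ [636.2 -74.4 130. ] 8.8
[105.7, 111.3, 0.6, 0.002, 0.005, 0.081] rows 3.7
[0.0, -0.0, 170.0, 0.0, 0.0, 0.0] rows 4.1
```

Call:
{"op": "step_arm", "data": {"deltas": [[106,111,1,0,0,0.081],[106,111,1,0,0,0.081],[106,111,1,0,0,0.081],[106,111,1,0,0,0.081],[106,111,1,0,0,0.081]], "fingers": 80}}

```text
time: 31.62
tool_pos: [519.6, 30.3, 222.5]
tcp_rot: [3.136, -0.006, -3.138]
contact_force: [0.4, 0.3, 0.7]
grip_width: 79.7
```

Run:
```python
from h import *
c=bot.capture("scene");st();plan([(525.5,27,200,3.1416),(525.5,27,56,3.1416)])
print([(round(b["p"],2),np.round(b["rect"],1).tolist()) for b in bot.boxes_of("cup1_mid",c)])
for X in([525.5,27,70],[432,-86.5,70],[639,-75,130]):print(P(c,X).round(1))
save(c,"s13.png",(230,120,430,240),3.5)
```

```text
t 31.6667 pos [522.   28.6 223. ] rot [ 3.138e+00 -3.000e-03 -3.139e+00] q [-0.09  0.36  1.57  0.    1.21 -1.67] F [0.9 0.6 1.3] g 80.0249626341325
[-3.5, -1.7, 23.0, 0.004, -0.003, 0.003] rows 0.6
[0.0, -0.0, 144.0, 0.0, 0.0, 0.0] rows 3.5
[(0.59, [335.4, 195.9, 19.4, 12.1])]
[333.3 192.1]
[298.9 176.3]
[298.3 193.9]
```

View pics/s13.png

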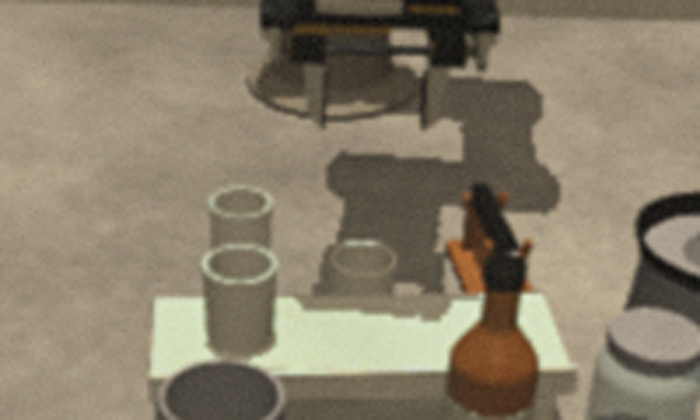

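The first cup stands upright on the shelf, and the next is unmoved at (364,258). I'll pick it for the middle slot.

Call:
{"op": "step_arm", "data": {"deltas": [[-3,-1.5,40,0,0,0],[-3,-1.5,80,0,0,0],[-3,-1.5,120,0,0,0],[-3,-1.5,150,0,0,0],[-3,-1.5,166,0,0,0]]}}

```text
time: 32.13
tool_pos: [525.8, 25.1, 53.1]
tcp_rot: [3.138, -0.006, 3.14]
contact_force: [-1.0, -0.3, 1.3]
grip_width: 79.9
```

Call:
{"op": "step_arm", "data": {"deltas": [[0,0,0,0,0,0],[0,0,0,0,0,0],[0,0,0,0,0,0],[0,0,0,0,0,0],[0,0,0,0,0,0]], "fingers": 40}}

```text
time: 32.55
tool_pos: [528.4, 25.8, 59.3]
tcp_rot: [3.138, 0.003, -3.142]
contact_force: [1.1, 1.3, -0.0]
grip_width: 58.0
```

Call:
{"op": "step_arm", "data": {"deltas": [[0,0,0,0,0,0],[0,0,0,0,0,0]]}}

```text
time: 32.72
tool_pos: [528.4, 25.8, 59.2]
tcp_rot: [3.138, 0.003, -3.141]
contact_force: [1.2, 0.5, 4.6]
grip_width: 58.1
```

Call:
{"op": "step_arm", "data": {"deltas": [[0,0,-35,0,0,0],[0,0,-70,0,0,0],[0,0,-110,0,0,0],[0,0,-150,0,0,0],[0,0,-176,0,0,0]]}}

```text
time: 33.13
tool_pos: [527.9, 25.4, 238.2]
tcp_rot: [3.138, 0.005, -3.141]
contact_force: [1.0, 0.4, -2.2]
grip_width: 58.1
```

Run:
```python
from h import *
bot.capture("top");st();plan([(631.6,21,230,3.22),(631.6,21,122,3.22)])
```

```text
t 33.1833 pos [529.8  25.2 242.4] rot [ 3.139  0.012 -3.141] q [-0.1   0.35  1.53  0.    1.24 -1.67] F [2.7 0.4 2.3] g 57.96280659743324
[-101.7, -4.3, 13.6, 0.002, 0.012, -0.078] rows 2.5
[0.0, -0.0, 108.0, 0.0, 0.0, 0.0] rows 2.6
```

Call:
{"op": "step_arm", "data": {"deltas": [[-102,-4.3,5,0,0.004,-0.078],[-102,-4.3,5,0,0.004,-0.078],[-102,-4.3,5,0,0.004,-0.078],[-102,-4.3,5,0,0.004,-0.078]]}}

```text
time: 33.52
tool_pos: [632.0, 20.6, 227.4]
tcp_rot: [3.138, -0.003, -3.064]
contact_force: [-0.6, -0.6, -2.7]
grip_width: 58.0
```

Call:
{"op": "step_arm", "data": {"deltas": [[0,0,40,0,0,0],[0,0,80,0,0,0],[0,0,100,0,0,0],[0,0,105,0,0,0],[0,0,105,0,0,0]]}}

```text
time: 33.93
tool_pos: [627.8, 21.6, 122.8]
tcp_rot: [3.137, -0.007, -3.063]
contact_force: [-0.8, 0.1, -1.5]
grip_width: 58.1
```

Call:
{"op": "step_arm", "data": {"deltas": [[0,0,0,0,0,0],[0,0,0,0,0,0]]}}

```text
time: 34.1
tool_pos: [630.1, 21.3, 126.2]
tcp_rot: [3.139, 0.0, -3.063]
contact_force: [-1.8, -0.4, -2.7]
grip_width: 58.3
```

Call:
{"op": "step_arm", "data": {"deltas": [[0,0,3,0,0,0],[0,0,5,0,0,0],[0,0,7,0,0,0],[0,0,7,0,0,0]]}}

```text
time: 34.43
tool_pos: [629.7, 21.5, 119.3]
tcp_rot: [3.138, -0.0, -3.063]
contact_force: [-2.8, 2.0, 7.9]
grip_width: 58.4
```

Call:
{"op": "step_arm", "data": {"deltas": [[0,0,0,0,0,0],[0,0,0,0,0,0],[0,0,0,0,0,0],[0,0,0,0,0,0]], "fingers": 72}}

```text
time: 34.77
tool_pos: [629.0, 21.4, 117.1]
tcp_rot: [3.138, -0.003, -3.064]
contact_force: [-0.1, -0.1, -0.6]
grip_width: 71.9
```

Call:
{"op": "step_arm", "data": {"deltas": [[0,0,-30,0,0,0],[0,0,-70,0,0,0],[0,0,-110,0,0,0],[0,0,-110,0,0,0]]}}

```text
time: 35.1
tool_pos: [632.8, 20.8, 236.0]
tcp_rot: [3.14, 0.011, -3.063]
contact_force: [1.4, -0.2, 1.4]
grip_width: 71.4
```

Run:
```python
from h import *
bot.capture("top");t=bot.capture("top");st();cups(t,70);cups(t,130);plan([(432,-86,225,3.1416)])
c=bot.capture("scene")
print([(round(b["p"],2),np.round(b["rect"],1).tolist()) for b in bot.boxes_of("cup1_mid",c)])
```

```text
t 35.2 pos [630.2  21.  229.1] rot [ 3.139e+00  1.000e-03 -3.064e+00] q [-0.09  0.55  1.24  0.    1.34 -1.74] F [-0.3  0.1 -1.3] g 71.91470416445642
circ [648.5 -75.7  70. ] 8.7
circ [429.1 -83.1  70. ] 7.9
circ [636.2 -74.4 130. ] 8.7
circ [427.3 -81.4 130. ] 7.9
[206.0, -91.2, 3.7, 0.003, 0.001, 0.078] rows 5.4
[(0.8, [333.6, 202.3, 25.0, 27.5])]
```

Call:
{"op": "step_arm", "data": {"deltas": [[103,-45,2,0,0,0.078],[103,-45,2,0,0,0.078],[103,-45,2,0,0,0.078],[103,-45,2,0,0,0.078]], "fingers": 80}}

```text
time: 35.63
tool_pos: [524.9, -33.2, 223.1]
tcp_rot: [3.138, -0.012, 3.14]
contact_force: [1.2, 0.2, -0.5]
grip_width: 80.0
```

Call:
{"op": "step_arm", "data": {"deltas": [[100,-53,2,0,0,0],[100,-53,2,0,0,0],[100,-53,2,0,0,0],[100,-53,2,0,0,0],[100,-53,2,0,0,0]]}}

```text
time: 36.05
tool_pos: [429.2, -85.1, 222.7]
tcp_rot: [3.137, -0.005, 3.14]
contact_force: [-0.5, -0.0, -0.3]
grip_width: 79.9
```

Run:
```python
from h import *
c=bot.capture("scene");c=bot.capture("scene");st();plan([(431,-85,57,3.1416)])
save(c,"s14.png",(230,120,430,240),3.5)
```

```text
t 36.15 pos [430.8 -84.7 223. ] rot [ 3.138 -0.004  3.141] q [-0.37  0.22  1.79  0.    1.14 -1.94] F [-0.5  0.6 -0.2] g 80.02757790036617
[-0.8, -0.9, 166.0, 0.004, -0.004, -0.0] rows 4.0
```

View pics/s14.png

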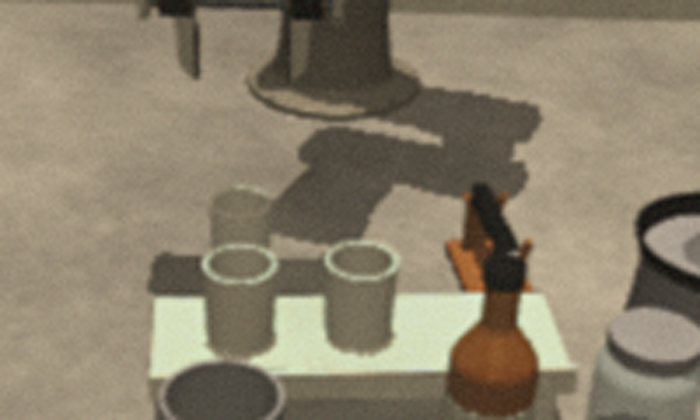

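Two cups stand in a row on the shelf. The third is unmoved at (240,200), with the jaws centred over it. I'll pick it for the +95 slot.

Call:
{"op": "step_arm", "data": {"deltas": [[-0.5,-0.5,40,0,0,0],[-0.5,-0.5,80,0,0,0],[-0.5,-0.5,120,0,0,0],[-0.5,-0.5,150,0,0,0],[-0.5,-0.5,166,0,0,0]]}}

```text
time: 36.57
tool_pos: [429.1, -83.4, 53.6]
tcp_rot: [3.136, -0.009, -3.14]
contact_force: [-0.1, 0.3, -0.6]
grip_width: 80.1
```

Call:
{"op": "step_arm", "data": {"deltas": [[0,0,0,0,0,0],[0,0,0,0,0,0],[0,0,0,0,0,0],[0,0,0,0,0,0],[0,0,0,0,0,0]], "fingers": 40}}

```text
time: 36.98
tool_pos: [430.9, -84.9, 58.5]
tcp_rot: [3.139, -0.001, -3.141]
contact_force: [-0.1, -0.7, -1.7]
grip_width: 59.8
```

Call:
{"op": "step_arm", "data": {"deltas": [[0,0,0,0,0,0],[0,0,0,0,0,0]]}}

```text
time: 37.15
tool_pos: [430.9, -85.0, 58.4]
tcp_rot: [3.139, -0.001, 3.141]
contact_force: [0.7, 0.3, 3.8]
grip_width: 59.7
```

Call:
{"op": "step_arm", "data": {"deltas": [[0,0,-35,0,0,0],[0,0,-70,0,0,0],[0,0,-110,0,0,0],[0,0,-150,0,0,0],[0,0,-190,0,0,0]]}}

```text
time: 37.57
tool_pos: [429.9, -85.1, 249.5]
tcp_rot: [3.138, -0.004, 3.142]
contact_force: [2.4, -0.8, -2.5]
grip_width: 59.9
```

Run:
```python
from h import *
bot.capture("top");bot.capture("top");st();plan([(520,60,245,3.17),(624,116,245,3.22)])
```

```text
t 37.6667 pos [433.3 -86.3 253.6] rot [-3.14   0.008 -3.141] q [-0.37  0.18  1.74  0.    1.21 -1.94] F [ 1.7  0.1 -2.3] g 59.536155618695446
[-86.6, 146.3, 9.1, -0.001, 0.008, -0.028] rows 4.1
[-105.5, 53.0, 0.0, -0.0, 0.0, -0.05] rows 2.8
```

Call:
{"op": "step_arm", "data": {"deltas": [[-87,146,5,0,0,-0.028],[-87,146,5,0,0,-0.028],[-87,146,5,0,0,-0.028],[-87,146,5,0,0,-0.028],[-87,146,5,0,0,-0.028]]}}

```text
time: 38.08
tool_pos: [519.4, 65.9, 241.1]
tcp_rot: [3.135, -0.004, -3.11]
contact_force: [-0.2, -0.4, -2.4]
grip_width: 59.5
```

Call:
{"op": "step_arm", "data": {"deltas": [[-105,53,5,0,0,-0.05],[-105,53,5,0,0,-0.05],[-105,53,5,0,0,-0.05],[-105,53,5,0,0,-0.05],[-105,53,5,0,0,-0.05]]}}

```text
time: 38.5
tool_pos: [621.2, 117.3, 234.4]
tcp_rot: [3.138, -0.008, -3.062]
contact_force: [-0.4, 0.5, -2.6]
grip_width: 59.9
```

Run:
```python
from h import *
t=bot.capture("top");t=bot.capture("top");st();cups(t,130);plan([(624,116,124,3.22)])
```

```text
t 38.6 pos [620.2 116.3 236.2] rot [ 3.138 -0.006 -3.063] q [ 0.06  0.55  1.23  0.    1.37 -1.59] F [ 0.6 -0.5 -2.3] g 59.28281337632755
circ [624.4 -71.7 130. ] 8.0
circ [612.9  19.3 130. ] 7.8
[-4.5, -1.0, 112.2, 0.004, -0.006, -0.0] rows 2.7
```

Call:
{"op": "step_arm", "data": {"deltas": [[-4,-0.5,40,0,0,0],[-4,-0.5,80,0,0,0],[-4,-0.5,102,0,0,0],[-4,-0.5,110,0,0,0],[-4,-0.5,110,0,0,0]]}}

```text
time: 39.02
tool_pos: [623.1, 116.0, 125.9]
tcp_rot: [3.138, -0.008, -3.064]
contact_force: [-0.5, -0.1, -1.9]
grip_width: 60.0
```

Call:
{"op": "step_arm", "data": {"deltas": [[0,0,0,0,0,0],[0,0,0,0,0,0],[0,0,0,0,0,0]]}}

```text
time: 39.27
tool_pos: [625.9, 116.7, 129.9]
tcp_rot: [3.138, 0.001, -3.064]
contact_force: [-0.2, 0.2, -2.6]
grip_width: 59.5
```

Call:
{"op": "step_arm", "data": {"deltas": [[0,0,4,0,0,0],[0,0,8,0,0,0],[0,0,10,0,0,0],[0,0,12,0,0,0],[0,0,12,0,0,0]]}}

```text
time: 39.68
tool_pos: [626.2, 116.7, 118.2]
tcp_rot: [3.138, 0.001, -3.064]
contact_force: [-2.0, -0.9, 12.3]
grip_width: 59.3
```

Call:
{"op": "step_arm", "data": {"deltas": [[0,0,0,0,0,0],[0,0,0,0,0,0],[0,0,0,0,0,0],[0,0,0,0,0,0]], "fingers": 74}}

```text
time: 40.02
tool_pos: [624.6, 116.9, 115.1]
tcp_rot: [3.138, -0.004, -3.063]
contact_force: [0.5, 0.2, 0.7]
grip_width: 73.6
```

Call:
{"op": "step_arm", "data": {"deltas": [[0,0,-30,0,0,0],[0,0,-70,0,0,0],[0,0,-110,0,0,0],[0,0,-120,0,0,0]]}}

```text
time: 40.35
tool_pos: [627.5, 116.6, 242.3]
tcp_rot: [3.138, 0.007, -3.063]
contact_force: [0.8, 0.7, 0.5]
grip_width: 73.8
```

Call:
{"op": "step_arm", "data": {"deltas": [[150,0,0,0,0,0],[150,0,0,0,0,0],[150,0,0,0,0,0],[150,0,0,0,0,0],[150,0,0,0,0,0]]}}

```text
time: 40.77
tool_pos: [470.9, 104.7, 235.9]
tcp_rot: [3.138, -0.007, -3.063]
contact_force: [0.7, -0.1, 0.3]
grip_width: 74.3
```

Call:
{"op": "step_arm", "data": {"deltas": [[80,-180,-30,0,0,0],[80,-180,-30,0,0,0],[80,-180,-30,0,0,0],[80,-180,-30,0,0,0],[80,-180,-30,0,0,0]]}}

```text
time: 41.18
tool_pos: [409.8, -83.5, 266.1]
tcp_rot: [3.139, -0.003, -3.064]
contact_force: [1.2, -0.1, 0.3]
grip_width: 74.2
```

Run:
```python
from h import *
t=bot.capture("top");t=bot.capture("top");c=bot.capture("scene");st();cups(t,130);cups(t,66)
f=lambda x,s:cv2.resize(x,None,fx=s,fy=s,interpolation=cv2.INTER_CUBIC)
A=f(t["color"][140:270,180:500,::-1],2.5);B=f(c["color"][130:240,160:480,::-1],2.5)
cv2.imwrite("pics/end.png",np.vstack([A,B])[:600])
print("shelf line",[((P(t,[631.6-.08*s,20.7+.997*s,60])-[180,140]+.5)*2.5-.5).round().tolist() for s in(-95,0,95)])
for q in("reamer_mid","cup1_mid","hook_mid"):
  print(q,[(round(b["p"],2),np.round(b["rect"],1).tolist()) for b in bot.boxes_of(q,c)],[(round(b["p"],2),np.round(b["rect"],1).tolist()) for b in bot.boxes_of(q,t)])
```

```text
t 41.3333 pos [410.4 -83.2 266. ] rot [ 3.139e+00 -2.000e-03 -3.068e+00] q [-0.38  0.13  1.76  0.    1.25 -2.03] F [-0.2 -0.   0.1] g 73.8267589318466
circ [623.6  21.4 130. ] 8.7
circ [638.6 -74.5 130. ] 7.9
circ [625.1 116.  130. ] 8.4
circ [636.   25.2  66. ] 8.7
circ [651.8 -75.9  66. ] 7.9
circ [637.6 124.8  66. ] 8.4
shelf line [[383.0, 130.0], [311.0, 138.0], [239.0, 146.0]]
reamer_mid [(0.65, [442.9, 167.1, 17.2, 26.7])] [(0.74, [193.3, 228.4, 21.0, 15.3])]
cup1_mid [(0.86, [334.6, 202.8, 22.3, 27.0])] [(0.87, [302.1, 196.2, 19.9, 18.0])]
hook_mid [(0.64, [369.9, 181.9, 13.1, 20.8])] [(0.79, [264.4, 247.1, 6.6, 42.5]), (0.64, [431.9, 208.2, 51.6, 38.0])]
```

View pics/end.png

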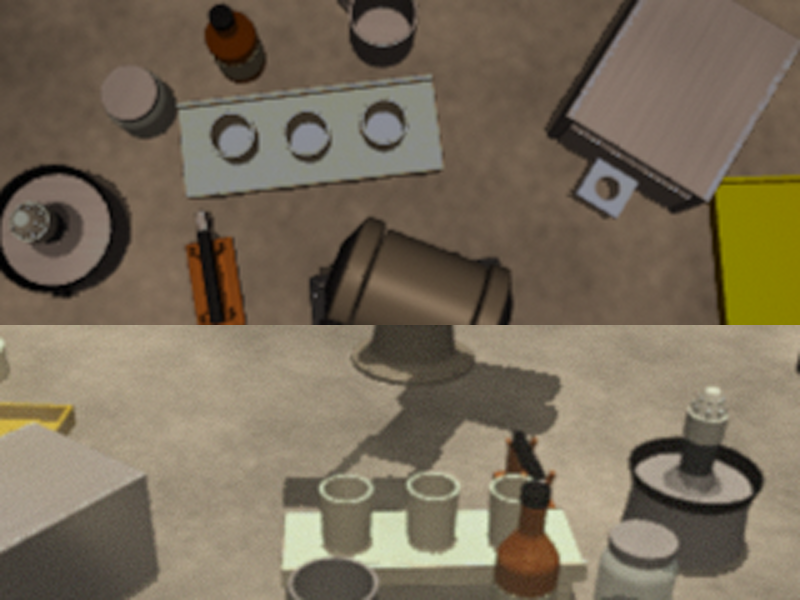

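The final pictures show:
- Three cups upright in a row on the shelf, at (235,137), (308,134) and (384,124).
- The hook in its rest.
- The reamer on the hub.
- The tray hole at its original shut pixel (422.5,214.5, against 423,214.5 at the start).
- The bystanders in place.

I'm handing in.

Run:
```python
from plant import bot
print(bot.close_job())
```

```text
the job is handed in; nothing more can be done
None
```

The juicing station is set up and the job is handed in at about 41 s of robot time. The robot reports no verdict.

**What I did**
- **Tray and hook:** I pulled the tray out about 165 mm with the hook through the finger hole, then put the hook back on its rest.
- **Reamer:** I pressed it into the hub until it stopped hard at the expected seated height, with the force rising to about 26 N and no further movement.
- **Shutting the tray:** I pushed it in until it met a hard stop.
- **Cups:** I stood the three cups in a row on the shelf, about 95 mm apart.

**Last checks**
- **Reamer, hook and tray:** The pictures show the reamer upright and flush on the hub and the hook lying level. The tray's finger hole is within about half a pixel (1–2 mm) of where it was when shut.
- **Cups and bystanders:** The cups are upright, and the bottle, jar and jug have not visibly moved.
- **Disagreement:** The circle fit put the middle cup about 8 mm off the shelf's middle line, while the gripper's position put it only 2–4 mm off. Both are within the 20 mm limit.
- **Force reading:** While pushing the tray onto its stop, the wrist force briefly reached about 41 N in total, pushing with the fingertips. That is well under the 120 N wrist limit, but I could not confirm that the 40 N limit on the arm and gripper body leaves the fingers out.

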